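Check the lever nuts of a tenoning sled and mark the slack one

TASK

The fence on this sled is held by three lever nuts, and one of them has worked slack. Push each lever clockwise (seen from above, the tightening way) until it comes up firm against a push of about 10 N on its ball, gently, never over 25 N and never back the other way; a sound nut starts stiffly and goes only a little way, the slack one starts easily and goes much further. When all three are firm, set the turned wooden marker cap upright over the post of the nut that was slack, let go of it, and leave the other things on the bench where they are.

Things in the scene. Friction and masses are not known exactly. Their poses are not given: they have to be found in the camera images.
- sled: Fixed plywood board, 190 (x) by 420 (y) by 18 mm; origin at the centre of its underside, on the bench. Along its middle (y) runs an aluminium rail 60 mm wide, top 30 mm above the bench; a wood fence strip 22 mm wide stands along its far (+x) edge, top 48 mm above the bench. The three lever nuts stand in a row on the rail, 150 mm apart, one at the centre.
- post_a (a point): Centre of the flat top of the post of lever nut a, on its turning axis, 94 mm above the bench. The steel post is 20 mm in diameter and stands 26 mm above a hub of 28 mm diameter. The letters do not follow the order in the row.
- ball_a (a point): Centre of the black ball (20 mm diameter) on the end of the lever of nut a, 70 mm from the nut's axis and 58 mm above the bench. The lever is a level bar of 10 mm diameter from hub to ball and points roughly towards the robot (-x) at the start. Under the ball there is 28 mm of free height or more, over the rail or the board.
- lever_a (a joint): Angle of lever nut a in rad, 0 at the start, growing clockwise seen from above (tightening). A sound nut takes 4 to 6 N square on the ball to start and comes up firm, as against a stop, at 0.15 to 0.3 rad; the slack one takes under 2 N and comes up firm at 0.65 to 0.85 rad. Between, the push stays about the same. A lever stays where it is left.
- post_b (a point): Centre of the flat top of the post of lever nut b, on its turning axis, 94 mm above the bench. The steel post is 20 mm in diameter and stands 26 mm above a hub of 28 mm diameter. The letters do not follow the order in the row.
- ball_b (a point): Centre of the black ball (20 mm diameter) on the end of the lever of nut b, 70 mm from the nut's axis and 58 mm above the bench. The lever is a level bar of 10 mm diameter from hub to ball and points roughly towards the robot (-x) at the start. Under the ball there is 28 mm of free height or more, over the rail or the board.
- lever_b (a joint): Angle of lever nut b in rad, 0 at the start, growing clockwise seen from above (tightening). A sound nut takes 4 to 6 N square on the ball to start and comes up firm, as against a stop, at 0.15 to 0.3 rad; the slack one takes under 2 N and comes up firm at 0.65 to 0.85 rad. Between, the push stays about the same. A lever stays where it is left.
- post_c (a point): Centre of the flat top of the post of lever nut c, on its turning axis, 94 mm above the bench. The steel post is 20 mm in diameter and stands 26 mm above a hub of 28 mm diameter. The letters do not follow the order in the row.
- ball_c (a point): Centre of the black ball (20 mm diameter) on the end of the lever of nut c, 70 mm from the nut's axis and 58 mm above the bench. The lever is a level bar of 10 mm diameter from hub to ball and points roughly towards the robot (-x) at the start. Under the ball there is 28 mm of free height or more, over the rail or the board.
- lever_c (a joint): Angle of lever nut c in rad, 0 at the start, growing clockwise seen from above (tightening). A sound nut takes 4 to 6 N square on the ball to start and comes up firm, as against a stop, at 0.15 to 0.3 rad; the slack one takes under 2 N and comes up firm at 0.65 to 0.85 rad. Between, the push stays about the same. A lever stays where it is left.
- cap_stem (a point): Loose turned wooden marker cap, about 45 g, standing mouth down on the bench; point on its axis (z, up) half-way up its stem, 48 mm above its underside. Grip the stem: a cylinder 22 mm in diameter, from 30 to 66 mm above the underside. Below is a hollow skirt, 42 mm outside, with a bore 32 mm in diameter and 22 mm deep, open at the bottom, that goes over a post with 6 mm to spare all round.
- cap_ceiling (a point): Centre of the flat ceiling of the cap's bore, 22 mm above its underside and 26 mm below point cap_stem; it rests on the top of the post when the cap is on.
- mallet_mid (a point): Wooden mallet standing on its head (88 mm across, 235 mm tall), bystander; point on its axis 60 mm above the bench.
- cup_mid (a point): Empty clear plastic cup, 74 mm across and 95 mm tall, bystander; point on its axis 50 mm above the bench.
- screwdriver_mid (a point): Screwdriver with a wooden handle, 200 mm long, lying on the bench, bystander; point at its middle.
- drill_mid (a point): Cordless drill standing on its battery, 190 mm tall, bystander; point on its middle 80 mm above the bench.
There are look-alikes about, which are no part of the job. There is more than one size of the part that bears cap_stem; the job needs the smallest.

How it is judged:
By the outcome, as a careful person would: the job done as asked, in the order asked, and still so for the second after the job is handed in, with the robot touching nothing.
It also fails if it takes over 72 s, if anything falls off the work surface, if the arm or the gripper's body presses on something with over 40 N, if the wrist force passes 120 N, or if a joint passes its speed limit or range.

ROBOT

A 6-joint arm with a two-finger parallel gripper is mounted at the origin on the work surface. World frame = base frame: x ahead of the robot, y to its left, z up, the work surface at z = 0. Lengths are in m, angles in rad, forces in N, time in s.
With the tool pointing down it reaches from about 0.35 to 0.775 m from the base axis. Payload 5.5 kg.
Tool frame: the origin (TCP) lies between the finger pads; the fingertips stand env.nose_length ahead of it and the grasp point (between the pads) lies 8 mm behind it (env.nose_length is the distance from the TCP to the fingertips, in m); z points along the fingers, y is the direction in which the jaws open and shut (so a half turn about z gives the same grasp; the last joint's range is limited). The gripper opens to 85 mm and grips with 20 to 120 N. Pads are 22 mm wide; open, the fingers measure 114 mm over their backs; the gripper's body (76 mm by 85 mm) begins 54 mm behind the grasp point. The pads swing forward as they close: fully open they stand 13 mm farther back than shut.
Start: joints at [1.074, 0.313, 0.046, 1.304, 0, 1.431], TCP at [0.201, 0.539, 0.242] pointing down, gripper open.
Joint ranges: [-2.76, 2.76], [-0.86, 1.69], [-1.03, 1.26], [-2.2, 2.34], [-1.47, 1.5], [-3.14, 3.14]. Speed limits (rad/s): [2.57, 2.57, 3.14, 3.14, 3.14, 3.14].

INTERFACE

Orientations are given as a unit quaternion [w, x, y, z].
In Python, from workcell import env gives the robot as it stands. The module is installed in compiled form; this text tells all that it offers.
- The arm moves only by the shell command python3 -m creep 'ROWS' [FORCE]. ROWS is a JSON object of lists of equal length, an entry for each row: "hand": the finger opening in mm, from 0 to 85.4; "delta_pos": the shift along the tool's x, y, z scaled (see below), a list of three; "turn": the turn about the tool's z scaled (see below). In form: {"hand": [hand, ...], "delta_pos": [[dx, dy, dz], ...], "turn": [turn, ...]}. A call has exactly 5 rows; each row shifts and turns the commanded pose from where the row before left it, along the tool's axes as they then stand; what a row does not reach is not made up. The controller multiplies each number of a shift by 0.8 m and each number of a turn by 5 degrees. A row lasts 1/12 s, in which the tool goes at most 41.7 mm and 7.16 degrees, less where a joint would pass 70% of its speed; a pose out of reach is approached as far as the arm can. A call with a number of a shift or a turn outside -1 to 1 is refused whole. A call with a gripper value outside its range is refused whole. The fingers move at their own pace and stop on an object; FORCE is the grip in N (left out, the last holds). Time passes only in rows, so rows that do not move let the fingers close, or fill a call up. It gives the time, the measured TCP pose, the force and the opening at its end, in the units of the state.
- env.get_state(): the state, without advancing time (a new reading comes with each control period).
- env.read_camera(name): name is "scene" or "side" or "wrist"; returns a dict with "pixels" (400x640x3 uint8, red, green, blue), "depth" (400x640 float32, m along the optical axis (not along the pixel's ray), 0 where there is no reading), "fx", "fy", "cx", "cy" (pixels), "origin" and "orientation" of the camera in the world. Camera axes: x right, y down, z forward; pixel columns grow to the right and rows downward; lengths in m; the calibration is good to about 2 mm. The wrist camera is an equidistant fisheye: a pixel r from the principal point sees the ray r / f radians off the axis. A picture is of the moment at which its call begins.
- env.hand_in(): hands the job in, once; it reports no verdict.
Trained networks look in the newest picture that a camera, given by its name, has taken for a name from the list of things; names that differ only in an ending like _2 or _b are one class to them, and where a whole thing is asked for, a point or a joint stands for the part that bears it (a point fixed in the world has none). Each returns a list of dicts, best first, with "score" (0 to 1); they miss things now and then, are a little off and sometimes report something else, mostly with a low value. They report only what shows in the picture. A call takes as long as a camera call. They do not tell look-alikes from the thing itself.
- env.find_in(camera, target): "location" ([row, column] in pixels, amid what is visible of it).
- env.pinpoint(camera, target): "location" ([row, column] in pixels: a listed point, or the origin of a listed thing).
The state is a dict: "clock": time; "joint_pos": joint angles; "qvel": joint speeds; "tau": joint torques, N m; "tcp_pos": TCP position; "orientation": TCP orientation; "wrist_force": force on the tool from outside, world axes, zero at the start; "ft_torque": the same for the moment, N m; "finger_gap": finger opening in m.
Only numpy, scipy, OpenCV 4.12 (cv2) and the standard library are available. Lean on these libraries where they do the work, as an engineer would, in place of code of your own. Each camera call takes 0.05 s, during which the arm holds its last target.

## Working session

There is one attempt and no reset: what is moved stays moved. The work goes in short steps, Python scripts to look and compute and a shell command to move; the robot and the scene stay as the last step left them, time stands still between calls to the robot, and variables do not carry over. Pictures are saved under pics/ and viewed, and the job is handed in when it is done.

```bash
mkdir -p pics
cat > h.py <<'E'
import numpy as np, cv2
from workcell import env
from scipy.spatial.transform import Rotation as R
def q2m(q): return R.from_quat([q[1],q[2],q[3],q[0]]).as_matrix()
def save(c,n): cv2.imwrite('pics/'+n,cv2.cvtColor(c['pixels'],cv2.COLOR_RGB2BGR))
def ray(c,rc,fish=False):
    u=(rc[1]-c['cx'])/c['fx'];v=(rc[0]-c['cy'])/c['fy']
    if fish:
        r=np.hypot(u,v); d=np.array([u/r*np.sin(r),v/r*np.sin(r),np.cos(r)]) if r>1e-9 else np.array([0,0,1.])
    else: d=np.array([u,v,1.])
    return np.array(c['origin']),q2m(c['orientation'])@d
def atz(c,rc,z,fish=False):
    o,d=ray(c,rc,fish); return o+d*(z-o[2])/d[2]
def tri(rs):
    A=np.zeros((3,3));b=np.zeros(3)
    for o,d in rs:
        d=d/np.linalg.norm(d);P=np.eye(3)-np.outer(d,d);A+=P;b+=P@o
    p=np.linalg.solve(A,b)
    return p,[float(np.linalg.norm(np.cross(d/np.linalg.norm(d),p-o))) for o,d in rs]
E
python3 - <<'E'
from h import *
np.set_printoptions(precision=4,suppress=True)
print({k:np.round(v,3) for k,v in env.get_state().items()},env.nose_length)
H={'post_a':.094,'ball_a':.058,'cap_stem':.048,'mallet_mid':.06,'cup_mid':.05,'screwdriver_mid':.01,'drill_mid':.08,'sled':0}
for n in ['scene','side','wrist']:
    c=env.read_camera(n); save(c,n+'0.png'); print(n,c['origin'],c['fx'])
    for t in H:
        for d in env.pinpoint(n,t):
            if d['score']>.15: print(n,t,round(d['score'],2),np.round(d['location']),atz(c,d['location'],H[t],n=='wrist'))
E
```

```text
{'clock': np.float64(0.0), 'joint_pos': array([ 1.074,  0.314,  0.045,  1.304, -0.   ,  1.431]), 'qvel': array([ 0.001, -0.   , -0.002, -0.   ,  0.001, -0.001]), 'tau': array([ -0.   , -48.062,  29.854,   0.019,  -0.   ,  -0.   ]), 'tcp_pos': array([0.201, 0.538, 0.241]), 'orientation': array([-0.   ,  0.177,  0.984, -0.001]), 'wrist_force': array([0.028, 0.154, 0.634]), 'ft_torque': array([ 0.028, -0.02 ,  0.016]), 'finger_gap': np.float64(0.086)} 0.011
scene [ 1.2628 -0.5889  0.6961] 400.10273287064933
scene post_a 0.74 [200. 276.] [ 0.5261 -0.1143  0.094 ]
scene post_a 0.69 [176. 306.] [0.4826 0.022  0.094 ]
scene post_a 0.45 [158. 354.] [0.5028 0.2    0.094 ]
scene ball_a 0.71 [180. 304.] [0.4506 0.0403 0.058 ]
scene ball_a 0.65 [199. 266.] [ 0.4573 -0.1022  0.058 ]
scene ball_a 0.49 [161. 332.] [0.4211 0.1827 0.058 ]
scene cap_stem 0.97 [221. 212.] [ 0.4343 -0.2628  0.048 ]
scene cap_stem 0.68 [260. 240.] [ 0.6122 -0.2868  0.048 ]
scene cap_stem 0.61 [249. 210.] [ 0.5307 -0.3198  0.048 ]
scene mallet_mid 0.77 [270. 308.] [ 0.7539 -0.1945  0.06  ]
scene cup_mid 0.66 [230. 388.] [
[... 734 characters left out ...]
96 [282. 304.] [ 0.4558 -0.2434  0.048 ]
side cap_stem 0.84 [270. 378.] [ 0.6301 -0.2849  0.048 ]
side cap_stem 0.83 [293. 353.] [ 0.5365 -0.323   0.048 ]
side cap_stem 0.2 [223. 305.] [ 0.5607 -0.0395  0.048 ]
side mallet_mid 0.89 [229. 401.] [ 0.7673 -0.1941  0.06  ]
side cup_mid 0.73 [186. 347.] [0.7648 0.0767 0.05  ]
side screwdriver_mid 0.67 [303. 409.] [ 0.6571 -0.3787  0.01  ]
side drill_mid 0.82 [145. 288.] [0.6957 0.3643 0.08  ]
side sled 0.94 [228. 279.] [0.5125 0.0324 0.    ]
wrist [0.124  0.5668 0.3739] 309.70691628693146
wrist ball_a 0.8 [378. 162.] [0.4316 0.1708 0.058 ]
wrist cap_stem 0.83 [384.  50.] [ 0.4519 -0.2967  0.048 ]
wrist sled 0.84 [389. 153.] [0.5209 0.0428 0.    ]
```

View pics/scene0.png

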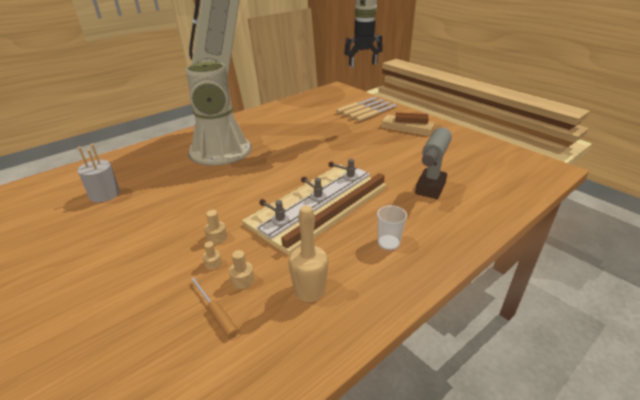

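View pics/side0.png

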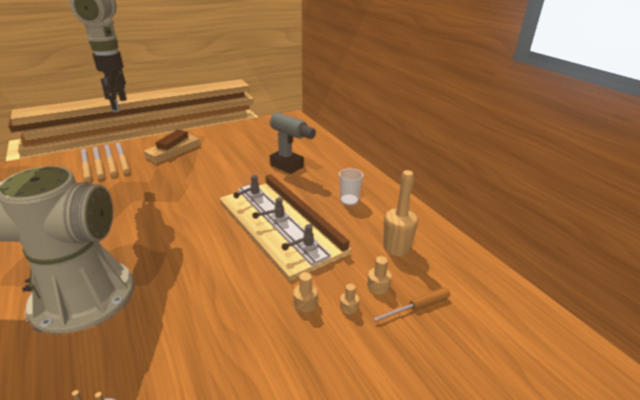

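View pics/wrist0.png

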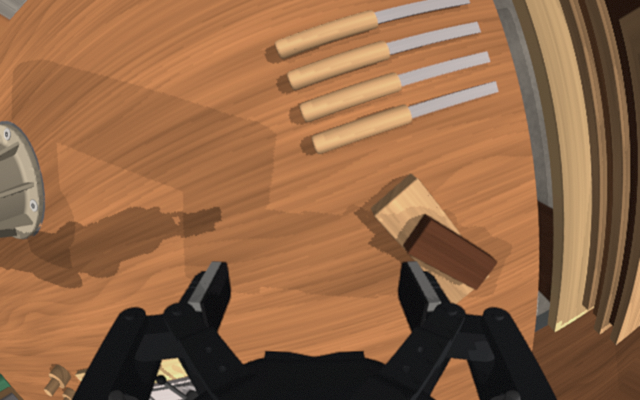

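The target cap is the smallest, in the middle of the three caps (scene ≈(249,210), side ≈(293,353)). The three nuts stand in a row with their levers towards the robot. I'll bring the wrist camera over the sled next.

```bash
python3 -m creep '{"hand":[0,0,0,0,0],"delta_pos":[[0,0,0],[0,0,0],[0,0,0],[0,0,0],[0,0,0]],"turn":[-0.8,-0.8,-0.8,-0.8,-0.88]}' 60
for i in 1; do :; done
python3 -m creep '{"hand":[0,0,0,0,0],"delta_pos":[[-0.0175,-0.035,0],[-0.0175,-0.035,0],[-0.0175,-0.035,0],[-0.0175,-0.035,0],[-0.0175,-0.035,0]],"turn":[0,0,0,0,0]}'
python3 -m creep '{"hand":[0,0,0,0,0],"delta_pos":[[-0.0175,-0.035,0],[-0.0175,-0.035,0],[-0.0175,-0.035,0],[-0.0175,-0.035,0],[-0.0175,-0.035,0]],"turn":[0,0,0,0,0]}'
python3 -m creep '{"hand":[0,0,0,0,0],"delta_pos":[[-0.0175,-0.035,0],[-0.0175,-0.035,0],[-0.0175,-0.035,0],[-0.0175,-0.035,0],[-0.0175,-0.035,0]],"turn":[0,0,0,0,0]}'
python3 -m creep '{"hand":[0,0,0,0,0],"delta_pos":[[-0.0175,-0.035,0],[-0.0175,-0.035,0],[-0.0175,-0.035,0],[-0.0175,-0.035,0],[-0.0175,-0.035,0]],"turn":[0,0,0,0,0]}'
cat > look.py <<'E'
import sys
from h import *
np.set_printoptions(precision=4,suppress=True)
tag=sys.argv[1]
H={'post_a':.094,'ball_a':.058,'cap_stem':.048,'sled':0}
s=env.get_state(); print(s['clock'],s['tcp_pos'],s['orientation'],s['wrist_force'],s['joint_pos'])
D={}
for n in ['scene','side','wrist']:
    c=env.read_camera(n); save(c,n+tag+'.png')
    for t in H:
        for d in env.pinpoint(n,t):
            if d['score']>.3:
                p=atz(c,d['location'],H[t],n=='wrist')
                D.setdefault(t,[]).append((n,p,ray(c,d['location'],n=='wrist'),d['score'],d['location']))
for t in D:
    L=D[t]; used=[False]*len(L)
    for i in range(len(L)):
        if used[i]: continue
        g=[j for j in range(len(L)) if not used[j] and np.linalg.norm(L[j][1]-L[i][1])<.05]
        for j in g: used[j]=True
        print(t,[(L[j][0],np.round(L[j][1][:2],3),np.round(L[j][4]),round(L[j][3],2)) for j in g])
        if len(g)>1:
            p,r=tri([L[j][2] for j in g]); print('   tri',p,np.round(r,4))
E
python3 look.py 1
```

```text
clock: 1.77
tcp_pos: [0.2008, 0.5388, 0.2423]
orientation: [0.0, -0.001, 1.0, 0.0]
wrist_force: [-0.8, 0.5, 0.5]
finger_gap: 0.0252
clock: 2.18
tcp_pos: [0.271, 0.3975, 0.2423]
orientation: [0.0, 0.0, 1.0, 0.0]
wrist_force: [0.6, -0.2, 0.5]
finger_gap: -0.0001
clock: 2.6
tcp_pos: [0.341, 0.2574, 0.2425]
orientation: [0.0, 0.0, 1.0, 0.0]
wrist_force: [1.4, -0.1, -0.1]
finger_gap: -0.0001
clock: 3.02
tcp_pos: [0.411, 0.1172, 0.2425]
orientation: [0.0, 0.0, 1.0, 0.0]
wrist_force: [0.7, 0.7, -0.3]
finger_gap: -0.0001
clock: 3.43
tcp_pos: [0.4809, -0.023, 0.2425]
orientation: [0.0, 0.001, 1.0, 0.0]
wrist_force: [0.2, -0.2, -1.0]
finger_gap: 0.0003
3.4333 [ 0.4809 -0.023   0.2425] [0.0003 0.0005 1.     0.    ] [ 0.2433 -0.1846 -1.0195] [-0.2148  0.1318 -0.1857  1.2527  0.0002 -0.2138]
post_a [('scene', array([0.513, 0.179]), array([162., 352.]), 0.61), ('wrist', array([0.5  , 0.188]), array([210., 503.]), 0.66)]
   tri [0.5019 0.1926 0.0855] [0.0018 0.0018]
post_a [('scene', array([ 0.519, -0.098]), array([197., 280.]), 0.6), ('side', array([ 0.536, -0.113]), array([226., 309.]), 0.51), ('
[... 1328 characters left out ...]
0.0015 0.003  0.0027]
cap_stem [('scene', array([ 0.42 , -0.249]), array([217., 213.]), 0.81), ('side', array([ 0.45 , -0.245]), array([284., 302.]), 0.78), ('wrist', array([ 0.449, -0.283]), array([159., 105.]), 0.63)]
   tri [ 0.4442 -0.2625  0.0684] [0.003  0.0033 0.0035]
cap_stem [('scene', array([ 0.605, -0.288]), array([259., 238.]), 0.78), ('side', array([ 0.629, -0.289]), array([271., 378.]), 0.96)]
   tri [ 0.6203 -0.2967  0.0609] [0.0029 0.0029]
sled [('scene', array([0.519, 0.03 ]), array([207., 317.]), 0.55), ('side', array([0.518, 0.04 ]), array([226., 280.]), 0.82), ('wrist', array([0.524, 0.041]), array([204., 362.]), 0.95)]
   tri [0.5193 0.037  0.0009] [0.0061 0.0024 0.0057]
```

Run:
```python
import cv2
i=cv2.imread('pics/wrist1.png'); cv2.imwrite('pics/wrist1z.png',cv2.resize(i[110:290,180:560],None,fx=2,fy=2,interpolation=cv2.INTER_CUBIC))
```

```text
(no output)
```

View pics/wrist1.png

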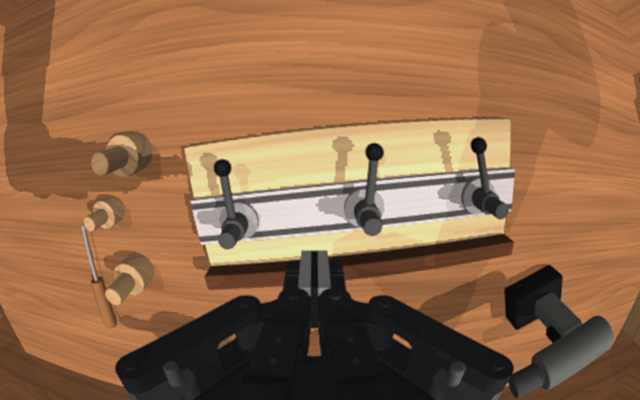

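View pics/wrist1z.png

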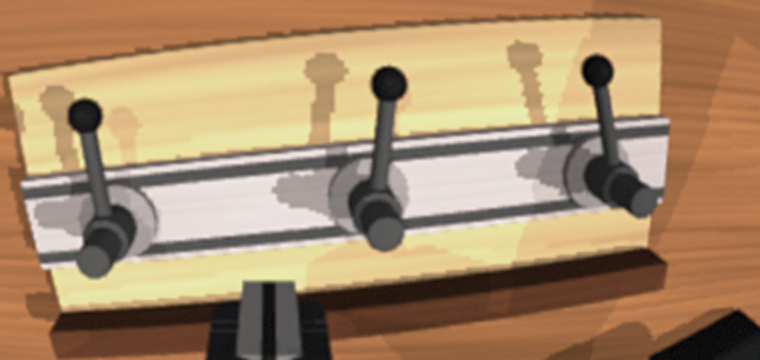

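Wrist view: balls at [row,col] (168,222), (152,374) and (145,478); post tops at (239,228), (226,373) and (210,501). The closed fingertips are at about (255,315). I'll convert these to positions.

Run:
```python
from h import *
np.set_printoptions(precision=4,suppress=True)
c=env.read_camera('wrist')
B=[(168,222.5),(152,374.5),(145.5,478.5)];P=[(239,228),(226.5,373),(210,501.5)]
for b,p in zip(B,P):
    b=atz(c,b,.058,1);p=atz(c,p,.094,1);d=b-p
    print(b[:2],p[:2],np.hypot(*d[:2]),np.degrees(np.arctan2(d[1],d[0])))
# depth check
for n in ['wrist','scene','side']:
    c=env.read_camera(n);D=c['depth']
    v,u=np.mgrid[0:400,0:640]
    x=(u-c['cx'])/c['fx'];y=(v-c['cy'])/c['fy']
    if n=='wrist':
        r=np.hypot(x,y)+1e-9; x,y=x/r*np.tan(r),y/r*np.tan(r)
    X=np.stack([x*D,y*D,D],-1)@q2m(c['orientation']).T+np.array(c['origin'])
    Z=X[...,2]
    m=(D>0)&(Z>.085)&(Z<.1)&(X[...,0]>.44)&(X[...,0]<.6)&(abs(X[...,1])<.28)
    for yc in [-.11,.038,.19]:
        k=m&(abs(X[...,1]-yc)<.03)&(X[...,1]!=0)
        print(n,'post',yc,k.sum(),X[k].mean(0) if k.any() else 0, Z[k].max() if k.any() else 0)
    m=(D>0)&(Z>.052)&(Z<.072)&(X[...,0]>.41)&(X[...,0]<.49)
    for bc in [(.465,-.117),(.449,.043),(.433,.167)]:
        k=m&(np.hypot(X[...,0]-bc[0],X[...,1]-bc[1])<.016)
        print(n,'ball',bc,k.sum(),X[k].mean(0) if k.any() else 0, Z[k].max() if k.any() else 0)
```

```text
[ 0.4647 -0.1193] [ 0.531  -0.1094] 0.06707694813129578 -171.5123986946491
[0.4482 0.0417] [0.5167 0.0373] 0.06870764816990667 176.30584916114964
[0.4356 0.1642] [0.5001 0.1851] 0.06771924407750518 -162.1066507474523
wrist post -0.11 297 [ 0.5317 -0.1102  0.093 ] 0.09553025336928367
wrist post 0.038 328 [0.5154 0.0369 0.0931] 0.0961652723309444
wrist post 0.19 250 [0.4995 0.1841 0.0925] 0.09633127314388018
wrist ball (0.465, -0.117) 330 [ 0.4655 -0.1169  0.0638] 0.06897392885055337
wrist ball (0.449, 0.043) 357 [0.4494 0.0403 0.064 ] 0.06927133992883361
wrist ball (0.433, 0.167) 272 [0.4356 0.1619 0.0638] 0.06871053552651746
scene post -0.11 40 [ 0.5368 -0.1133  0.0916] 0.09470202326973354
scene post 0.038 34 [0.5215 0.035  0.0914] 0.09569977009204556
scene post 0.19 31 [0.5053 0.1829 0.0913] 0.09581645569379516
scene ball (0.465, -0.117) 39 [ 0.4697 -0.1221  0.0622] 0.06696393940903178
scene ball (0.449, 0.043) 33 [0.4526 0.037  0.0613] 0.06865729605467996
scene ball (0.433, 0.167) 27 [0.4403 0.1602 0.061 ] 0.06729448518513392
side post -0.11 46 [ 0.5324 -0.1131  0.0927] 0.09683091456795034
side post 0.038 41 [0.5153 0.0361 0.0923] 0.09772408674705713
side post 0.19 32 [0.5    0.1845 0.0919] 0.09583909315663142
side ball (0.465, -0.117) 60 [ 0.4647 -0.1219  0.0627] 0.06946139531860462
side ball (0.449, 0.043) 52 [0.4489 0.0381 0.0626] 0.07018724984124924
side ball (0.433, 0.167) 41 [0.4354 0.1622 0.0624] 0.0680486513316998
```

```bash
python3 -m creep '{"hand":[0,0,0,0,0],"delta_pos":[[0.0041,-0.035,0],[0.0041,-0.035,0],[0.0041,-0.035,0],[0.0041,-0.035,0],[0.0041,-0.035,0]],"turn":[0,0,0,0,0]}'
python3 -m creep '{"hand":[0,0,0,0,0],"delta_pos":[[0,0,0.046],[0,0,0.046],[0,0,0.046],[0,0,0.046],[0,0,0.046]],"turn":[0,0,0,0,0]}'
python3 -m creep '{"hand":[0,0,0,0,0],"delta_pos":[[0,0.0025,0],[0,0.0025,0],[0,0.0025,0],[0,0.0025,0],[0,0,0]],"turn":[0,0,0,0,0]}'
python3 - <<'E'
from h import *
save(env.read_camera('wrist'),'w2.png');save(env.read_camera('side'),'s2.png')
i=cv2.imread('pics/s2.png');cv2.imwrite('pics/s2z.png',cv2.resize(i[150:300,200:400],None,fx=3,fy=3))
E
```

```text
clock: 4.8
tcp_pos: [0.4637, -0.1626, 0.2424]
orientation: [0.0, 0.0, 1.0, 0.0]
wrist_force: [1.1, 0.2, -0.5]
finger_gap: 0.0003
clock: 5.22
tcp_pos: [0.4639, -0.1616, 0.0569]
orientation: [0.0, 0.001, 1.0, -0.0]
wrist_force: [0.9, -0.6, -0.3]
finger_gap: 0.0
clock: 5.63
tcp_pos: [0.4658, -0.1538, 0.0607]
orientation: [0.002, 0.0, 1.0, -0.001]
wrist_force: [0.2, -0.5, 0.6]
finger_gap: 0.0002
```

View pics/w2.png

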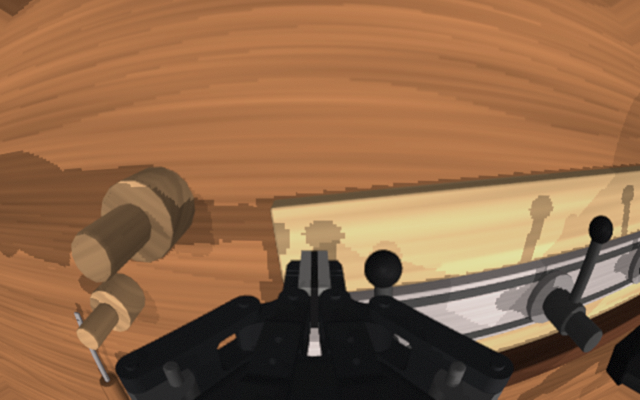

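View pics/s2z.png

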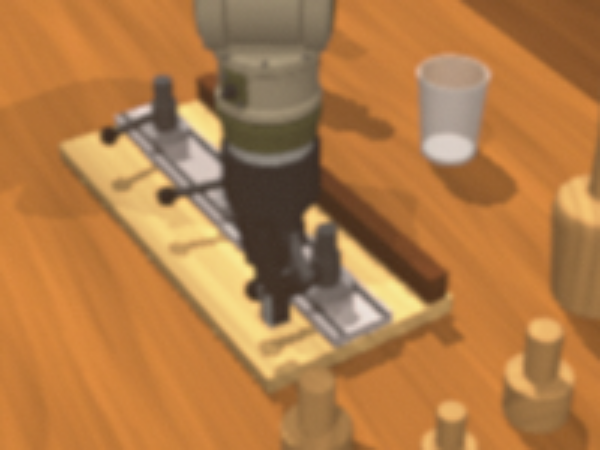

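Fingers are at the −y side of the near ball (ball at (268,383), finger at (270,315)) with a clear gap. Next I'll approach slowly, with a force guard between calls.

```bash
cat > guard.py <<'E'
import sys
from h import *
f=env.get_state()['wrist_force']; m=float(np.hypot(f[0],f[1]))
print('   F',np.round(f,2),'h',round(m,2)); sys.exit(1 if m>float(sys.argv[1]) else 0)
E
python3 -m creep '{"hand":[0,0,0,0,0],"delta_pos":[[0,0.002,0],[0,0.002,0],[0,0.002,0],[0,0.002,0],[0,0,0]],"turn":[0,0,0,0,0]}' && python3 guard.py 3 &&
python3 -m creep '{"hand":[0,0,0,0,0],"delta_pos":[[0,0.0006,0],[0,0.0006,0],[0,0.0006,0],[0,0.0006,0],[0,0.0006,0]],"turn":[0,0,0,0,0]}' && python3 guard.py 3 &&
python3 -m creep '{"hand":[0,0,0,0,0],"delta_pos":[[0,0.0006,0],[0,0.0006,0],[0,0.0006,0],[0,0.0006,0],[0,0.0006,0]],"turn":[0,0,0,0,0]}' && python3 guard.py 3 &&
python3 -m creep '{"hand":[0,0,0,0,0],"delta_pos":[[0,0.0006,0],[0,0.0006,0],[0,0.0006,0],[0,0.0006,0],[0,0.0006,0]],"turn":[0,0,0,0,0]}' && python3 guard.py 3 &&
python3 -m creep '{"hand":[0,0,0,0,0],"delta_pos":[[0,0.0006,0],[0,0.0006,0],[0,0.0006,0],[0,0.0006,0],[0,0.0006,0]],"turn":[0,0,0,0,0]}' && python3 guard.py 3
```

```text
clock: 6.15
tcp_pos: [0.4638, -0.1466, 0.0582]
orientation: [-0.0, 0.0, 1.0, 0.0]
wrist_force: [-0.0, -0.3, -0.6]
finger_gap: -0.0001
   F [-0.04 -0.32 -0.59] h 0.32
clock: 6.57
tcp_pos: [0.4639, -0.1446, 0.0582]
orientation: [-0.0, 0.0, 1.0, 0.0]
wrist_force: [-1.0, -0.7, -0.1]
finger_gap: 0.0002
   F [-1.02 -0.67 -0.13] h 1.22
clock: 6.98
tcp_pos: [0.4639, -0.1421, 0.0583]
orientation: [0.0, 0.0, 1.0, 0.0]
wrist_force: [-0.3, -1.0, -0.2]
finger_gap: -0.0002
   F [-0.31 -0.98 -0.23] h 1.02
clock: 7.4
tcp_pos: [0.4639, -0.1409, 0.0584]
orientation: [-0.0, 0.001, 1.0, -0.001]
wrist_force: [-1.2, -5.2, -0.1]
finger_gap: -0.0001
   F [-1.24 -5.18 -0.12] h 5.33
```

```bash
python3 -m creep '{"hand":[0,0,0,0,0],"delta_pos":[[0,0.0006,0],[0,0.0006,0],[0,0.0006,0],[0,0.0006,0],[0,0.0006,0]],"turn":[0,0,0,0,0]}' && python3 guard.py 8 &&
python3 -m creep '{"hand":[0,0,0,0,0],"delta_pos":[[0,0.0006,0],[0,0.0006,0],[0,0.0006,0],[0,0.0006,0],[0,0.0006,0]],"turn":[0,0,0,0,0]}' && python3 guard.py 8 &&
python3 -m creep '{"hand":[0,0,0,0,0],"delta_pos":[[0,0.0006,0],[0,0.0006,0],[0,0.0006,0],[0,0.0006,0],[0,0.0006,0]],"turn":[0,0,0,0,0]}' && python3 guard.py 8 &&
python3 -m creep '{"hand":[0,0,0,0,0],"delta_pos":[[0,0.0006,0],[0,0.0006,0],[0,0.0006,0],[0,0.0006,0],[0,0.0006,0]],"turn":[0,0,0,0,0]}' && python3 guard.py 8 &&
python3 -m creep '{"hand":[0,0,0,0,0],"delta_pos":[[0,0.0006,0],[0,0.0006,0],[0,0.0006,0],[0,0.0006,0],[0,0.0006,0]],"turn":[0,0,0,0,0]}' && python3 guard.py 8
```

```text
clock: 7.82
tcp_pos: [0.4635, -0.1385, 0.0583]
orientation: [-0.001, 0.001, 1.0, -0.001]
wrist_force: [-2.2, -5.4, 0.0]
finger_gap: -0.0002
   F [-2.2  -5.42  0.02] h 5.85
clock: 8.23
tcp_pos: [0.4631, -0.1361, 0.0583]
orientation: [-0.001, 0.001, 1.0, -0.001]
wrist_force: [-3.3, -6.0, 1.0]
finger_gap: 0.0002
   F [-3.26 -5.98  1.05] h 6.81
clock: 8.65
tcp_pos: [0.4627, -0.1336, 0.0582]
orientation: [-0.001, 0.001, 1.0, -0.001]
wrist_force: [-4.3, -5.9, 1.5]
finger_gap: 0.0003
   F [-4.3  -5.92  1.5 ] h 7.32
clock: 9.07
tcp_pos: [0.4625, -0.1311, 0.0582]
orientation: [-0.001, 0.001, 1.0, -0.001]
wrist_force: [-4.1, -5.7, 1.4]
finger_gap: -0.0002
   F [-4.14 -5.74  1.43] h 7.08
clock: 9.48
tcp_pos: [0.4625, -0.1287, 0.0582]
orientation: [-0.001, 0.001, 1.0, -0.001]
wrist_force: [-4.1, -5.2, 1.8]
finger_gap: 0.0
   F [-4.12 -5.19  1.78] h 6.63
```

```bash
python3 -m creep '{"hand":[0,0,0,0,0],"delta_pos":[[0.0003,0.0005,0],[0.0003,0.0005,0],[0.0003,0.0005,0],[0,0.0005,0],[0,0.0005,0]],"turn":[0,0,0,0,0]}' && python3 guard.py 8 &&
python3 -m creep '{"hand":[0,0,0,0,0],"delta_pos":[[0,0.0006,0],[0,0.0006,0],[0,0.0006,0],[0,0.0006,0],[0,0.0006,0]],"turn":[0,0,0,0,0]}' && python3 guard.py 8 &&
python3 -m creep '{"hand":[0,0,0,0,0],"delta_pos":[[0,0.0006,0],[0,0.0006,0],[0,0.0006,0],[0,0.0006,0],[0,0.0006,0]],"turn":[0,0,0,0,0]}' && python3 guard.py 8 &&
python3 -m creep '{"hand":[0,0,0,0,0],"delta_pos":[[0,0.0006,0],[0,0.0006,0],[0,0.0006,0],[0,0.0006,0],[0,0.0006,0]],"turn":[0,0,0,0,0]}' && python3 guard.py 8
```

```text
clock: 9.9
tcp_pos: [0.4623, -0.1267, 0.0582]
orientation: [-0.001, 0.001, 1.0, -0.001]
wrist_force: [-3.5, -5.7, 0.9]
finger_gap: -0.0002
   F [-3.5  -5.74  0.88] h 6.73
clock: 10.32
tcp_pos: [0.4623, -0.1243, 0.0582]
orientation: [-0.001, 0.001, 1.0, -0.001]
wrist_force: [-3.8, -5.0, 1.7]
finger_gap: -0.0002
   F [-3.75 -5.02  1.74] h 6.26
clock: 10.73
tcp_pos: [0.4623, -0.1237, 0.0584]
orientation: [-0.001, 0.001, 1.0, -0.003]
wrist_force: [-5.4, -13.0, 1.0]
finger_gap: -0.0002
   F [ -5.39 -13.01   0.96] h 14.08
```

Nut 1 (nearest −y) was stiff and came up firm at about 0.25 rad, Fy ≈13 N, so it's sound. I'll back off and go to the middle nut.

```bash
python3 -m creep '{"hand":[0,0,0,0,0],"delta_pos":[[0,-0.006,0],[0,-0.008,0],[0,-0.008,0],[0,-0.008,0],[0,0,0]],"turn":[0,0,0,0,0]}'
python3 -m creep '{"hand":[0,0,0,0,0],"delta_pos":[[0,0,-0.02],[0,0,-0.02],[0,0,-0.02],[0,0,-0.02],[0,0,0]],"turn":[0,0,0,0,0]}'
python3 -m creep '{"hand":[0,0,0,0,0],"delta_pos":[[0.0038,0.037,0],[0.0038,0.037,0],[0.0038,0.037,0],[0.0038,0.037,0],[0.0038,0.037,0]],"turn":[0,0,0,0,0]}'
python3 - <<'E'
from h import *
print(env.get_state()['tcp_pos'])
c=env.read_camera('wrist');save(c,'w3.png')
for t,z in (('ball_a',.058),('post_a',.094)):
    for d in env.pinpoint('wrist',t): print(t,d['score'],np.round(d['location']),atz(c,d['location'],z,1))
E
```

```text
clock: 11.15
tcp_pos: [0.4637, -0.1461, 0.0583]
orientation: [0.0, 0.001, 1.0, -0.0]
wrist_force: [0.7, 0.2, 0.5]
finger_gap: -0.0003
clock: 11.57
tcp_pos: [0.4651, -0.1457, 0.1251]
orientation: [0.002, 0.0, 1.0, -0.001]
wrist_force: [1.3, 0.3, 0.2]
finger_gap: -0.0001
clock: 11.98
tcp_pos: [0.4474, 0.0044, 0.1216]
orientation: [-0.0, 0.001, 1.0, 0.0]
wrist_force: [0.0, -0.4, 0.6]
finger_gap: -0.0001
[0.44743273 0.00438877 0.12159286]
ball_a 0.88 [209. 519.] [0.43576126 0.16621665 0.058     ]
ball_a 0.88 [226. 372.] [0.44787378 0.04421897 0.058     ]
ball_a 0.63 [244. 174.] [ 0.46360248 -0.10187937  0.058     ]
post_a 0.78 [343. 165.] [ 0.53254919 -0.1114035   0.094     ]
post_a 0.75 [300. 538.] [0.50007279 0.18230049 0.094     ]
```

View pics/w3.png

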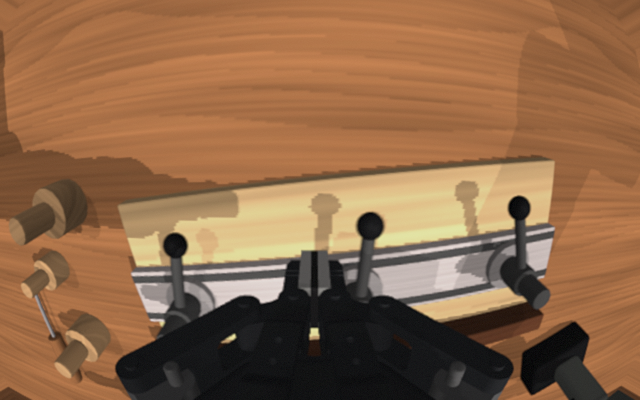

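Ball 2 is at (226,372), with the finger at about (255,315) on its −y side. Descending and pushing.

```bash
python3 -m creep '{"hand":[0,0,0,0,0],"delta_pos":[[0,0,0.0159],[0,0,0.0159],[0,0,0.0159],[0,0,0.0159],[0,0,0.0159]],"turn":[0,0,0,0,0]}'  && python3 guard.py 3 &&
python3 -m creep '{"hand":[0,0,0,0,0],"delta_pos":[[0,0.003,0],[0,0.003,0],[0,0.003,0],[0,0.002,0],[0,0,0]],"turn":[0,0,0,0,0]}' && python3 guard.py 3 &&
python3 -m creep '{"hand":[0,0,0,0,0],"delta_pos":[[0,0.0006,0],[0,0.0006,0],[0,0.0006,0],[0,0.0006,0],[0,0.0006,0]],"turn":[0,0,0,0,0]}' && python3 guard.py 8 &&
python3 -m creep '{"hand":[0,0,0,0,0],"delta_pos":[[0,0.0006,0],[0,0.0006,0],[0,0.0006,0],[0,0.0006,0],[0,0.0006,0]],"turn":[0,0,0,0,0]}' && python3 guard.py 8 &&
python3 -m creep '{"hand":[0,0,0,0,0],"delta_pos":[[0,0.0006,0],[0,0.0006,0],[0,0.0006,0],[0,0.0006,0],[0,0.0006,0]],"turn":[0,0,0,0,0]}' && python3 guard.py 8 &&
python3 -m creep '{"hand":[0,0,0,0,0],"delta_pos":[[0,0.0006,0],[0,0.0006,0],[0,0.0006,0],[0,0.0006,0],[0,0.0006,0]],"turn":[0,0,0,0,0]}' && python3 guard.py 8 &&
python3 -m creep '{"hand":[0,0,0,0,0],"delta_pos":[[0,0.0006,0],[0,0.0006,0],[0,0.0006,0],[0,0.0006,0],[0,0.0006,0]],"turn":[0,0,0,0,0]}' && python3 guard.py 8
```

```text
clock: 12.55
tcp_pos: [0.4484, 0.002, 0.0578]
orientation: [0.0, 0.001, 1.0, -0.0]
wrist_force: [0.1, 0.5, -0.2]
finger_gap: -0.0001
   F [ 0.11  0.47 -0.22] h 0.48
clock: 12.97
tcp_pos: [0.4488, 0.012, 0.0594]
orientation: [0.001, 0.0, 1.0, -0.0]
wrist_force: [-0.5, -0.1, 0.8]
finger_gap: -0.0
   F [-0.5  -0.06  0.76] h 0.5
clock: 13.38
tcp_pos: [0.4482, 0.0143, 0.0588]
orientation: [0.0, 0.0, 1.0, 0.0]
wrist_force: [-0.3, -0.4, 0.8]
finger_gap: 0.0
   F [-0.32 -0.38  0.83] h 0.49
clock: 13.8
tcp_pos: [0.4481, 0.0167, 0.0587]
orientation: [-0.0, 0.0, 1.0, 0.0]
wrist_force: [0.6, 1.0, 0.1]
finger_gap: 0.0003
   F [0.65 0.95 0.09] h 1.15
clock: 14.22
tcp_pos: [0.4482, 0.019, 0.0587]
orientation: [0.0, 0.0, 1.0, -0.0]
wrist_force: [-1.3, -0.9, -0.8]
finger_gap: 0.0002
   F [-1.27 -0.95 -0.77] h 1.59
clock: 14.63
tcp_pos: [0.4481, 0.0214, 0.0587]
orientation: [-0.0, 0.0, 1.0, -0.0]
wrist_force: [-0.7, -1.0, 0.2]
finger_gap: 0.0002
   F [-0.74 -0.98  0.24] h 1.22
clock: 15.05
tcp_pos: [0.4481, 0.0239, 0.0587]
orientation: [-0.0, 0.0, 1.0, 0.0]
wrist_force: [-0.7, -2.3, 0.6]
finger_gap: 0.0002
   F [-0.69 -2.33  0.63] h 2.43
```

Nut 2 starts easily (about 1–2 N), so it's probably the slack one. I'll follow its arc, turning the tool with the lever.

```bash
python3 -m creep '{"hand":[0,0,0,0,0],"delta_pos":[[0.0006,0.0019,0],[0.0006,0.0019,0],[0.0006,0.0019,0],[0.0006,0.0019,0],[0.0006,0.0019,0]],"turn":[0.5,0.5,0.5,0.5,0.5]}' && python3 guard.py 6 &&
python3 -m creep '{"hand":[0,0,0,0,0],"delta_pos":[[0.0006,0.0019,0],[0.0006,0.0019,0],[0.0006,0.0019,0],[0.0006,0.0019,0],[0.0006,0.0019,0]],"turn":[0.25,0.25,0.25,0.25,0.25]}' && python3 guard.py 6 &&
python3 -m creep '{"hand":[0,0,0,0,0],"delta_pos":[[0.0006,0.0019,0],[0.0006,0.0019,0],[0.0006,0.0019,0],[0.0006,0.0019,0],[0.0006,0.0019,0]],"turn":[0.25,0.25,0.25,0.25,0.25]}' && python3 guard.py 6 &&
python3 -m creep '{"hand":[0,0,0,0,0],"delta_pos":[[0.0006,0.0019,0],[0.0006,0.0019,0],[0.0006,0.0019,0],[0.0006,0.0019,0],[0.0006,0.0019,0]],"turn":[0.25,0.25,0.25,0.25,0.25]}' && python3 guard.py 6
python3 - <<'E'
from h import *
c=env.read_camera('wrist');save(c,'w4.png')
for d in env.pinpoint('wrist','ball_a'): print(d['score'],np.round(d['location']),atz(c,d['location'],.058,1))
E
```

```text
clock: 15.47
tcp_pos: [0.446, 0.0318, 0.0586]
orientation: [-0.0, 0.11, 0.994, 0.0]
wrist_force: [-1.4, -1.0, 0.5]
finger_gap: -0.0001
   F [-1.44 -0.96  0.51] h 1.73
clock: 15.88
tcp_pos: [0.4457, 0.0398, 0.0586]
orientation: [-0.0, 0.164, 0.987, 0.0]
wrist_force: [-1.2, 0.0, -0.1]
finger_gap: 0.0001
   F [-1.21  0.04 -0.06] h 1.21
clock: 16.3
tcp_pos: [0.4464, 0.0477, 0.0586]
orientation: [-0.0, 0.217, 0.976, 0.0]
wrist_force: [-1.0, -0.2, 0.8]
finger_gap: -0.0001
   F [-0.95 -0.19  0.83] h 0.97
clock: 16.72
tcp_pos: [0.4479, 0.0555, 0.0586]
orientation: [-0.0, 0.27, 0.963, 0.0]
wrist_force: [-0.2, -1.2, -0.0]
finger_gap: 0.0003
   F [-0.2  -1.23 -0.01] h 1.24
0.83 [139. 493.] [0.43282708 0.16499094 0.058     ]
0.83 [274. 358.] [0.45901028 0.07439496 0.058     ]
```

View pics/w4.png

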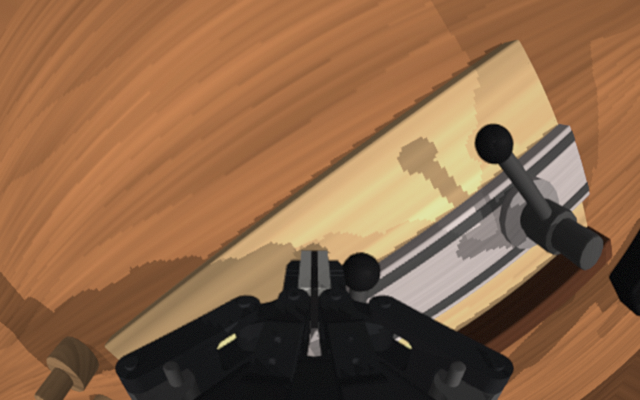

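The ball (274,358) is following, at φ≈0.5 rad with only 1–2 N. That confirms it's slack; I'll continue in finer steps.

```bash
python3 -m creep '{"hand":[0,0,0,0,0],"delta_pos":[[0.0006,0.0019,0],[0.0006,0.0019,0],[0.0006,0.0019,0],[0.0006,0.0019,0],[0.0003,0.001,0]],"turn":[0.25,0.25,0.25,0.25,0.13]}' && python3 guard.py 6 &&
python3 -m creep '{"hand":[0,0,0,0,0],"delta_pos":[[0.0002,0.0007,0],[0.0002,0.0007,0],[0.0002,0.0007,0],[0.0002,0.0007,0],[0.0002,0.0007,0]],"turn":[0.1,0.1,0.1,0.1,0.1]}' && python3 guard.py 6 &&
python3 -m creep '{"hand":[0,0,0,0,0],"delta_pos":[[0.0002,0.0007,0],[0.0002,0.0007,0],[0.0002,0.0007,0],[0.0002,0.0007,0],[0.0002,0.0007,0]],"turn":[0.1,0.1,0.1,0.1,0.1]}' && python3 guard.py 6 &&
python3 -m creep '{"hand":[0,0,0,0,0],"delta_pos":[[0.0002,0.0007,0],[0.0002,0.0007,0],[0.0002,0.0007,0],[0.0002,0.0007,0],[0.0002,0.0007,0]],"turn":[0.1,0.1,0.1,0.1,0.1]}' && python3 guard.py 6 &&
python3 -m creep '{"hand":[0,0,0,0,0],"delta_pos":[[0.0002,0.0007,0],[0.0002,0.0007,0],[0.0002,0.0007,0],[0.0002,0.0007,0],[0.0002,0.0007,0]],"turn":[0.1,0.1,0.1,0.1,0.1]}' && python3 guard.py 6 &&
python3 -m creep '{"hand":[0,0,0,0,0],"delta_pos":[[0.0002,0.0007,0],[0.0002,0.0007,0],[0.0002,0.0007,0],[0.0002,0.0007,0],[0.0002,0.0007,0]],"turn":[0.1,0.1,0.1,0.1,0.1]}' && python3 guard.py 6 &&
python3 -m creep '{"hand":[0,0,0,0,0],"delta_pos":[[0.0002,0.0007,0],[0.0002,0.0007,0],[0.0002,0.0007,0],[0.0002,0.0007,0],[0.0002,0.0007,0]],"turn":[0.1,0.1,0.1,0.1,0.1]}' && python3 guard.py 6
```

```text
clock: 17.23
tcp_pos: [0.45, 0.0623, 0.0587]
orientation: [-0.0, 0.317, 0.948, 0.0]
wrist_force: [-0.6, -0.9, -0.3]
finger_gap: 0.0001
   F [-0.58 -0.9  -0.28] h 1.06
clock: 17.65
tcp_pos: [0.451, 0.065, 0.0587]
orientation: [-0.0, 0.338, 0.941, 0.0]
wrist_force: [-0.4, -1.0, -0.4]
finger_gap: 0.0001
   F [-0.39 -0.97 -0.45] h 1.05
clock: 18.07
tcp_pos: [0.4522, 0.0677, 0.0587]
orientation: [-0.0, 0.358, 0.934, 0.0]
wrist_force: [-0.6, -0.5, -0.1]
finger_gap: 0.0003
   F [-0.57 -0.54 -0.09] h 0.79
clock: 18.48
tcp_pos: [0.4535, 0.0703, 0.0586]
orientation: [-0.0, 0.379, 0.926, 0.0]
wrist_force: [-1.9, -0.8, 1.0]
finger_gap: -0.0003
   F [-1.95 -0.83  1.01] h 2.12
clock: 18.9
tcp_pos: [0.4536, 0.0716, 0.0584]
orientation: [-0.001, 0.399, 0.917, -0.002]
wrist_force: [-7.0, -6.3, 3.2]
finger_gap: -0.0001
   F [-7.01 -6.25  3.19] h 9.4
```

```bash
python3 -m creep '{"hand":[0,0,0,0,0],"delta_pos":[[0,0.0004,0],[0,0.0004,0],[0,0.0004,0],[0,0,0],[0,0,0]],"turn":[0,0,0,0,0]}' && python3 guard.py 30; 
python3 -m creep '{"hand":[0,0,0,0,0],"delta_pos":[[0,-0.006,0],[0,-0.008,0],[0,-0.008,0],[0,-0.008,0],[0,0,0]],"turn":[0,0,0,0,0]}'
python3 -m creep '{"hand":[0,0,0,0,0],"delta_pos":[[0,0,-0.02],[0,0,-0.02],[0,0,-0.02],[0,0,-0.02],[0,0,0]],"turn":[-1,-1,-1,-1,-1]}'
python3 -m creep '{"hand":[0,0,0,0,0],"delta_pos":[[0,0,0],[0,0,0],[0,0,0],[0,0,0],[0,0,0]],"turn":[-1,-1,-1,-1,0]}'
python3 - <<'E'
from h import *
s=env.get_state();print(s['tcp_pos'],s['orientation'])
c=env.read_camera('wrist');save(c,'w5.png')
for d in env.pinpoint('wrist','ball_a'): print(d['score'],np.round(d['location']),atz(c,d['location'],.058,1))
E
```

```text
clock: 19.32
tcp_pos: [0.4536, 0.0717, 0.0584]
orientation: [-0.001, 0.399, 0.917, -0.003]
wrist_force: [-7.0, -7.8, 4.4]
finger_gap: 0.0001
   F [-7.04 -7.85  4.42] h 10.55
clock: 19.73
tcp_pos: [0.4373, 0.0565, 0.0587]
orientation: [-0.0, 0.399, 0.917, 0.0]
wrist_force: [-0.7, 0.3, 0.7]
finger_gap: -0.0003
clock: 20.15
tcp_pos: [0.4405, 0.057, 0.1257]
orientation: [0.003, 0.188, 0.982, 0.001]
wrist_force: [1.6, -0.4, 0.4]
finger_gap: 0.0001
clock: 20.57
tcp_pos: [0.4385, 0.0571, 0.1228]
orientation: [0.0, 0.016, 1.0, 0.0]
wrist_force: [-0.6, -0.4, -0.2]
finger_gap: 0.0002
[0.43847459 0.05707952 0.12283972] [3.86980862e-04 1.59608407e-02 9.99872527e-01 1.78145142e-04]
0.81 [213. 459.] [0.43360935 0.16290075 0.058     ]
0.75 [261. 358.] [0.4675524  0.08769121 0.058     ]
0.74 [257. 123.] [ 0.46489767 -0.10404333  0.058     ]
```

View pics/w5.png

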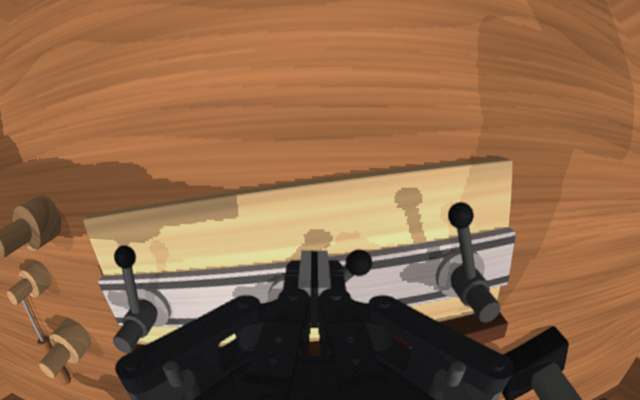

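Nut 2 came up firm at ~0.76 rad: 10.5 N square, with no further motion. Ball 2 is now at (261,358). On to nut 3, ball at (214,460).

```bash
python3 -m creep '{"hand":[0,0,0,0,0],"delta_pos":[[0,0.0161,0],[0,0.0161,0],[0,0.0161,0],[0,0.0161,0],[0,0.0161,0]],"turn":[-0.47,-0.47,-0.47,-0.47,-0.47]}'
python3 -m creep '{"hand":[0,0,0,0,0],"delta_pos":[[0,0,0.0162],[0,0,0.0162],[0,0,0.0162],[0,0,0.0162],[0,0,0.0162]],"turn":[0,0,0,0,0]}' && python3 guard.py 3
python3 - <<'E'
from h import *
s=env.get_state();print(s['tcp_pos'],s['orientation'])
c=env.read_camera('wrist');save(c,'w6.png')
for d in env.pinpoint('wrist','ball_a'):
    p=atz(c,d['location'],.058,1); print(d['score'],np.round(d['location']),p,'tool',q2m(s['orientation']).T@(p-s['tcp_pos']))
E
```

```text
clock: 21.08
tcp_pos: [0.4353, 0.1218, 0.1227]
orientation: [0.0, -0.085, 0.996, 0.0]
wrist_force: [1.3, 0.2, -0.0]
finger_gap: 0.0
clock: 21.5
tcp_pos: [0.4352, 0.1214, 0.0574]
orientation: [0.0, -0.084, 0.996, 0.0]
wrist_force: [-0.6, 0.5, -0.2]
finger_gap: -0.0001
   F [-0.63  0.5  -0.19] h 0.8
[0.43524763 0.12138605 0.05739296] [ 2.47122113e-04 -8.43605205e-02  9.96435261e-01  1.14432269e-04]
0.71 [285. 401.] [0.43416919 0.16633914 0.058     ] tool [-0.00649471  0.04449467 -0.00059542]
0.57 [241.  10.] [ 0.46379348 -0.0993974   0.058     ] tool [ 0.00897816 -0.22243995 -0.00065309]
```

View pics/w6.png

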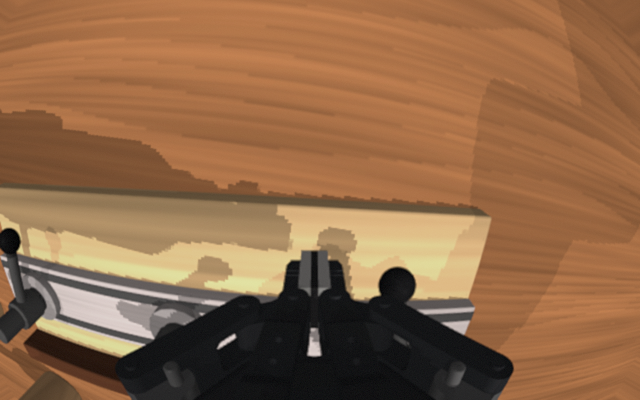

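```bash
python3 -m creep '{"hand":[0,0,0,0,0],"delta_pos":[[-0.0014,0.0035,0],[-0.0014,0.0035,0],[-0.0014,0.0035,0],[-0.0014,0.0035,0],[-0.0014,0.0035,0]],"turn":[0,0,0,0,0]}' && python3 guard.py 3 &&
python3 -m creep '{"hand":[0,0,0,0,0],"delta_pos":[[0,0.0007,0],[0,0.0007,0],[0,0.0007,0],[0,0.0007,0],[0,0.0007,0]],"turn":[0,0,0,0,0]}' && python3 guard.py 8 &&
python3 -m creep '{"hand":[0,0,0,0,0],"delta_pos":[[0,0.0007,0],[0,0.0007,0],[0,0.0007,0],[0,0.0007,0],[0,0.0007,0]],"turn":[0,0,0,0,0]}' && python3 guard.py 8 &&
python3 -m creep '{"hand":[0,0,0,0,0],"delta_pos":[[0,0.0007,0],[0,0.0007,0],[0,0.0007,0],[0,0.0007,0],[0,0.0007,0]],"turn":[0,0,0,0,0]}' && python3 guard.py 8 &&
python3 -m creep '{"hand":[0,0,0,0,0],"delta_pos":[[0,0.0006,0],[0,0.0006,0],[0,0.0006,0],[0,0.0006,0],[0,0.0006,0]],"turn":[0,0,0,0,0]}' && python3 guard.py 8 &&
python3 -m creep '{"hand":[0,0,0,0,0],"delta_pos":[[0,0.0006,0],[0,0.0006,0],[0,0.0006,0],[0,0.0006,0],[0,0.0006,0]],"turn":[0,0,0,0,0]}' && python3 guard.py 8 &&
python3 -m creep '{"hand":[0,0,0,0,0],"delta_pos":[[0,0.0006,0],[0,0.0006,0],[0,0.0006,0],[0,0.0006,0],[0,0.0006,0]],"turn":[0,0,0,0,0]}' && python3 guard.py 8 &&
python3 -m creep '{"hand":[0,0,0,0,0],"delta_pos":[[0,0.0006,0],[0,0.0006,0],[0,0.0006,0],[0,0.0006,0],[0,0.0006,0]],"turn":[0,0,0,0,0]}' && python3 guard.py 8
```

```text
clock: 22.02
tcp_pos: [0.4389, 0.1365, 0.0585]
orientation: [0.001, -0.085, 0.996, 0.0]
wrist_force: [-0.1, 0.3, -0.1]
finger_gap: 0.0
   F [-0.05  0.28 -0.08] h 0.29
clock: 22.43
tcp_pos: [0.4377, 0.1388, 0.0579]
orientation: [0.0, -0.085, 0.996, 0.0]
wrist_force: [-1.1, -0.0, -0.7]
finger_gap: 0.0002
   F [-1.12 -0.02 -0.68] h 1.12
clock: 22.85
tcp_pos: [0.4373, 0.1415, 0.0579]
orientation: [0.0, -0.085, 0.996, -0.0]
wrist_force: [-1.4, -0.9, 0.4]
finger_gap: 0.0001
   F [-1.38 -0.94  0.4 ] h 1.68
clock: 23.27
tcp_pos: [0.4365, 0.1436, 0.0578]
orientation: [-0.0, -0.085, 0.996, -0.001]
wrist_force: [-0.9, -5.0, 2.1]
finger_gap: 0.0002
   F [-0.92 -5.01  2.1 ] h 5.1
clock: 23.68
tcp_pos: [0.4356, 0.1459, 0.0578]
orientation: [-0.001, -0.085, 0.996, -0.001]
wrist_force: [-1.7, -5.6, 2.8]
finger_gap: -0.0002
   F [-1.72 -5.61  2.8 ] h 5.87
clock: 24.1
tcp_pos: [0.4347, 0.1482, 0.0577]
orientation: [-0.001, -0.085, 0.996, -0.001]
wrist_force: [-1.8, -5.3, 3.4]
finger_gap: -0.0002
   F [-1.76 -5.31  3.44] h 5.59
clock: 24.52
tcp_pos: [0.4341, 0.1505, 0.0576]
orientation: [-0.001, -0.085, 0.996, -0.001]
wrist_force: [-3.1, -5.8, 2.3]
finger_gap: 0.0004
   F [-3.08 -5.82  2.34] h 6.58
clock: 24.93
tcp_pos: [0.4337, 0.1529, 0.0576]
orientation: [-0.001, -0.085, 0.996, -0.001]
wrist_force: [-3.4, -4.9, 2.3]
finger_gap: -0.0
   F [-3.41 -4.85  2.26] h 5.94
```

Nut 3 is stiff and has moved about 10 mm. Continuing.

```bash
python3 -m creep '{"hand":[0,0,0,0,0],"delta_pos":[[0,0.0006,0],[0,0.0006,0],[0,0.0006,0],[0,0.0006,0],[0,0.0006,0]],"turn":[0,0,0,0,0]}' && python3 guard.py 8 &&
python3 -m creep '{"hand":[0,0,0,0,0],"delta_pos":[[0,0.0006,0],[0,0.0006,0],[0,0.0006,0],[0,0.0006,0],[0,0.0006,0]],"turn":[0,0,0,0,0]}' && python3 guard.py 8 &&
python3 -m creep '{"hand":[0,0,0,0,0],"delta_pos":[[0,0.0006,0],[0,0.0006,0],[0,0.0006,0],[0,0.0006,0],[0,0.0006,0]],"turn":[0,0,0,0,0]}' && python3 guard.py 8 &&
python3 -m creep '{"hand":[0,0,0,0,0],"delta_pos":[[0,0.0006,0],[0,0.0006,0],[0,0.0006,0],[0,0.0006,0],[0,0.0006,0]],"turn":[0,0,0,0,0]}' && python3 guard.py 8 &&
python3 -m creep '{"hand":[0,0,0,0,0],"delta_pos":[[0,0.0006,0],[0,0.0006,0],[0,0.0006,0],[0,0.0006,0],[0,0.0006,0]],"turn":[0,0,0,0,0]}' && python3 guard.py 8
```

```text
clock: 25.35
tcp_pos: [0.4332, 0.1553, 0.0575]
orientation: [-0.002, -0.085, 0.996, -0.001]
wrist_force: [-3.1, -6.5, 2.9]
finger_gap: 0.0
   F [-3.08 -6.48  2.92] h 7.17
clock: 25.77
tcp_pos: [0.433, 0.1559, 0.0576]
orientation: [-0.001, -0.085, 0.996, -0.003]
wrist_force: [-1.9, -14.2, 3.5]
finger_gap: -0.0
   F [ -1.91 -14.16   3.51] h 14.29
```

All three are firm: nut 3 at about 0.2 rad with Fy ≈14 N, stalled. Nut 2 was the slack one. Now to the small cap.

```bash
python3 -m creep '{"hand":[0,0,0,0,0],"delta_pos":[[0,-0.006,0],[0,-0.008,0],[0,-0.008,0],[0,-0.006,0],[0,0,0]],"turn":[0,0,0,0,0]}'
python3 -m creep '{"hand":[0,0,0,0,0],"delta_pos":[[0,0,-0.035],[0,0,-0.035],[0,0,-0.035],[0,0,-0.035],[0,0,-0.035]],"turn":[0,0.4,0.5,0.5,0.54]}'
python3 -m creep '{"hand":[50,50,50,50,50],"delta_pos":[[-0.008,-0.038,0],[-0.008,-0.038,0],[-0.008,-0.038,0],[-0.008,-0.038,0],[-0.008,-0.038,0]],"turn":[0,0,0,0,0]}'
python3 -m creep '{"hand":[50,50,50,50,50],"delta_pos":[[-0.008,-0.038,0],[-0.008,-0.038,0],[-0.008,-0.038,0],[-0.008,-0.038,0],[-0.008,-0.038,0]],"turn":[0,0,0,0,0]}'
python3 -m creep '{"hand":[50,50,50,50,50],"delta_pos":[[-0.008,-0.038,0],[-0.008,-0.038,0],[-0.008,-0.038,0],[-0.008,-0.038,0],[0,0,0]],"turn":[0,0,0,0,0]}'
python3 look.py 7
```

```text
clock: 26.18
tcp_pos: [0.4385, 0.1358, 0.058]
orientation: [0.0, -0.085, 0.996, 0.0]
wrist_force: [0.4, 0.8, -0.4]
finger_gap: 0.0004
clock: 26.6
tcp_pos: [0.438, 0.1365, 0.1993]
orientation: [0.0, 0.0, 1.0, 0.0]
wrist_force: [0.5, -0.3, -0.9]
finger_gap: -0.0002
clock: 27.02
tcp_pos: [0.4707, -0.0167, 0.1981]
orientation: [0.0, -0.001, 1.0, 0.0]
wrist_force: [0.3, 0.5, -0.4]
finger_gap: 0.0497
clock: 27.43
tcp_pos: [0.5029, -0.1689, 0.1979]
orientation: [0.0, -0.001, 1.0, 0.0]
wrist_force: [0.6, -0.1, -0.6]
finger_gap: 0.05
clock: 27.85
tcp_pos: [0.5297, -0.2945, 0.1971]
orientation: [0.001, 0.001, 1.0, -0.001]
wrist_force: [0.8, -0.7, 0.9]
finger_gap: 0.0503
27.85 [ 0.5297 -0.2945  0.1971] [ 0.0008  0.0013  1.     -0.0011] [ 0.7848 -0.6632  0.8544] [-0.6394  0.3867  0.0407  1.2221 -0.0008 -0.6368]
post_a [('scene', array([0.519, 0.037]), array([179., 318.]), 0.71), ('side', array([0.517, 0.037]), array([199., 279.]), 0.67), ('wrist', array([0.516, 0.029]), array([196., 596.]), 0.66)]
   tri [0.5174 0.0371 0.0918] [0.0016 0.0016 0.0031]
post_a [('scene', array([0.51 , 0.186]), array
[... 1350 characters left out ...]
., 352.]), 0.75), ('wrist', array([ 0.531, -0.322]), array([193., 279.]), 0.93)]
   tri [ 0.53   -0.3223  0.056 ] [0.0018 0.0032 0.0019]
cap_stem [('scene', array([ 0.608, -0.286]), array([259., 239.]), 0.74), ('side', array([ 0.631, -0.28 ]), array([268., 376.]), 0.78), ('wrist', array([ 0.635, -0.296]), array([286., 306.]), 0.96)]
   tri [ 0.6226 -0.2939  0.0632] [0.0011 0.0028 0.0028]
sled [('scene', array([0.515, 0.038]), array([205., 318.]), 0.95), ('side', array([0.518, 0.039]), array([226., 280.]), 0.87), ('wrist', array([0.52 , 0.039]), array([178., 553.]), 0.89)]
   tri [0.518  0.0358 0.0027] [0.0004 0.0008 0.0011]
sled [('wrist', array([ 0.546, -0.326]), array([194., 280.]), 0.62)]
```

View pics/wrist7.png

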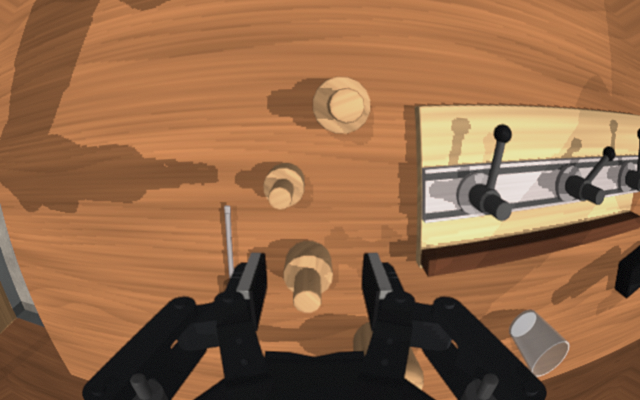

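The small cap is at (190,283) in the wrist picture, with its stem top at (200,279). Lever positions are plainly firm and turned. Next I'll measure the cap from depth.

```bash
cat > cloud.py <<'E'
from h import *
np.set_printoptions(precision=4,suppress=True)
def cloud(n):
    c=env.read_camera(n);D=c['depth']
    v,u=np.mgrid[0:400,0:640]
    x=(u-c['cx'])/c['fx'];y=(v-c['cy'])/c['fy']
    if n=='wrist':
        r=np.hypot(x,y)+1e-9; x,y=x/r*np.tan(r),y/r*np.tan(r)
    X=np.stack([x*D,y*D,D],-1)@q2m(c['orientation']).T+np.array(c['origin'])
    X[D<=0]=9
    return X,c
E
python3 - <<'E'
from cloud import *
for n in ['wrist','scene','side']:
    X,c=cloud(n); k=(np.hypot(X[...,0]-.532,X[...,1]+.322)<.035)&(X[...,2]>.003)&(X[...,2]<.15)
    P=X[k]; zt=np.percentile(P[:,2],99); print(n,k.sum(),'top',zt)
    t=P[P[:,2]>zt-.004]; print('  topface',t.mean(0),t.min(0),t.max(0),len(t))
    m=P[(P[:,2]>.012)&(P[:,2]<.032)]; print('  skirt',m.min(0),m.max(0))
    v,u=np.nonzero(k&(X[...,2]>zt-.004)); print('  px',v.mean(),u.mean())
s=env.get_state();print(s['tcp_pos'])
E
```

```text
wrist 1480 top 0.06715364614189956
  topface [ 0.53   -0.3196  0.0658] [ 0.5202 -0.33    0.0633] [ 0.54   -0.3098  0.0677] 407
  skirt [ 0.5096 -0.3399  0.012 ] [ 0.5501 -0.2991  0.0319]
  px 197.65601965601965 280.04668304668303
scene 363 top 0.066295258832932
  topface [ 0.5336 -0.3212  0.0651] [ 0.5222 -0.3315  0.0624] [ 0.5418 -0.3119  0.0674] 45
  skirt [ 0.514  -0.3416  0.012 ] [ 0.5538 -0.2998  0.0318]
  px 244.7111111111111 208.7111111111111
side 436 top 0.06824402880096782
  topface [ 0.5302 -0.3199  0.0665] [ 0.5208 -0.3304  0.0643] [ 0.5407 -0.3089  0.0692] 57
  skirt [ 0.5094 -0.3406  0.012 ] [ 0.5507 -0.2987  0.032 ]
  px 287.12280701754383 349.9824561403509
[ 0.5286 -0.289   0.1979]
```

```bash
python3 -m creep '{"hand":[50,50,50,50,50],"delta_pos":[[-0.0006,-0.0095,0],[-0.0006,-0.0095,0],[-0.0006,-0.0095,0],[-0.0006,-0.01,0],[0,0,0]],"turn":[0,0,0,0,0]}'
python3 -m creep '{"hand":[50,50,50,50,50],"delta_pos":[[0,0,0.035],[0,0,0.035],[0,0,0.035],[0,0,0.02],[0,0,0]],"turn":[0,0,0,0,0]}'
python3 - <<'E'
from h import *
s=env.get_state();print(s['tcp_pos'],s['wrist_force'],s['finger_gap'])
c=env.read_camera('wrist');save(c,'w8.png'); print(env.get_state()['tcp_pos'])
E
```

```text
clock: 29.17
tcp_pos: [0.5306, -0.322, 0.1976]
orientation: [0.0, -0.0, 1.0, -0.0]
wrist_force: [-0.4, -0.3, 0.0]
finger_gap: 0.0501
clock: 29.58
tcp_pos: [0.528, -0.3181, 0.0934]
orientation: [-0.003, -0.001, 1.0, 0.003]
wrist_force: [-0.2, 1.0, -0.1]
finger_gap: 0.0503
[ 0.52804396 -0.31814638  0.09337494] [-0.15264374  0.99660218 -0.1307231 ] 0.05032240969163205
[ 0.52910569 -0.3189207   0.0957573 ]
```

View pics/w8.png

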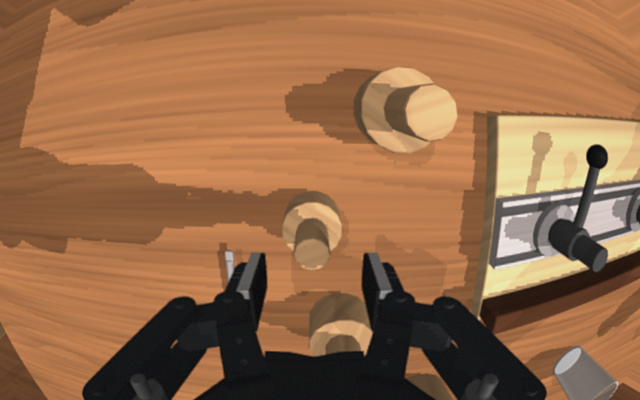

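The stem sits centred between the open fingers (columns 313 vs 315). Descend and grip.

```bash
python3 -m creep '{"hand":[50,50,50,50,50],"delta_pos":[[0,0,0.02],[0,0,0.02],[0,0,0.015],[0,0,0.008],[0,0,0]],"turn":[0,0,0,0,0]}' 30
python3 -m creep '{"hand":[50,40,20,10,10],"delta_pos":[[0,0,0],[0,0,0],[0,0,0],[0,0,0],[0,0,0]],"turn":[0,0,0,0,0]}' 30
python3 -m creep '{"hand":[10,10,10,10,10],"delta_pos":[[0,0,0],[0,0,0],[0,0,0],[0,0,0],[0,0,0]],"turn":[0,0,0,0,0]}' 30
python3 - <<'E'
from h import *
c=env.read_camera('wrist');save(c,'w9.png')
c=env.read_camera('side');save(c,'s9.png')
i=cv2.imread('pics/s9.png');cv2.imwrite('pics/s9z.png',cv2.resize(i[200:340,270:440],None,fx=4,fy=4))
E
```

```text
clock: 30.05
tcp_pos: [0.5305, -0.3199, 0.0474]
orientation: [-0.0, -0.001, 1.0, 0.0]
wrist_force: [-0.5, 0.6, 0.6]
finger_gap: 0.0498
clock: 30.47
tcp_pos: [0.5312, -0.3203, 0.0486]
orientation: [0.001, -0.001, 1.0, -0.001]
wrist_force: [-0.4, 0.3, 3.6]
finger_gap: 0.0212
clock: 30.88
tcp_pos: [0.5312, -0.3203, 0.0486]
orientation: [0.001, -0.001, 1.0, -0.001]
wrist_force: [0.3, 0.6, 7.0]
finger_gap: 0.0206
```

View pics/w9.png

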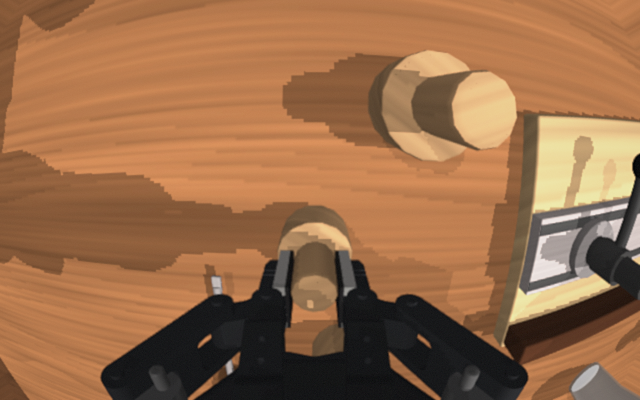

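View pics/s9z.png

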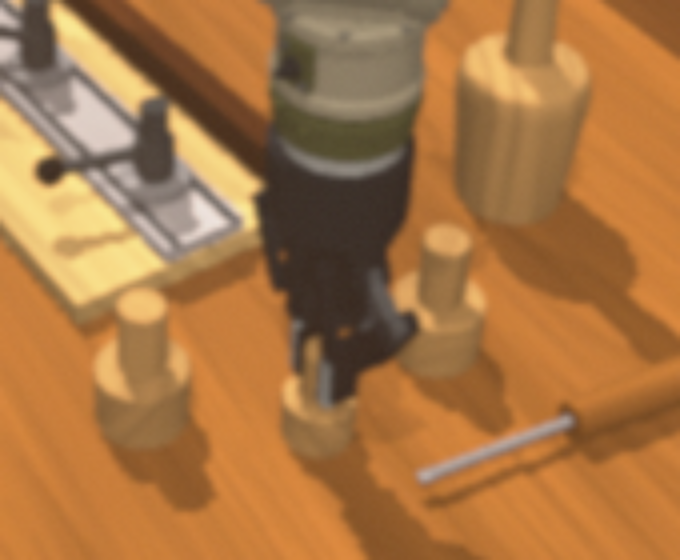

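Gripped (opening 20.6 mm, cap upright). Lift and carry it to above post 2.

```bash
python3 -m creep '{"hand":[10,10,10,10,10],"delta_pos":[[0,0,-0.02],[0,0,-0.035],[0,0,-0.045],[0,0,-0.045],[0,0,-0.03]],"turn":[0,0,0,0,0]}'
python3 -m creep '{"hand":[10,10,10,10,10],"delta_pos":[[0.0012,0.02,0],[0.0012,0.035,0],[0.0012,0.035,0],[0.0012,0.035,0],[0.0012,0.035,0]],"turn":[0,0,0,0,0]}'
python3 -m creep '{"hand":[10,10,10,10,10],"delta_pos":[[0.0012,0.035,0],[0.0012,0.035,0],[0.0012,0.035,0],[0.0012,0.035,0],[0.0012,0.035,0]],"turn":[0,0,0,0,0]}'
python3 -m creep '{"hand":[10,10,10,10,10],"delta_pos":[[0.0012,0.035,0],[0.0012,0.035,0],[0.0012,0.025,0],[0.0012,0.016,0],[0.0012,0,0]],"turn":[0,0,0,0,0]}'
python3 -m creep '{"hand":[10,10,10,10,10],"delta_pos":[[0,0,0],[0,0,0],[0,0,0],[0,0,0],[0,0,0]],"turn":[0,0,0,0,0]}'
python3 - <<'E'
from cloud import *
s=env.get_state();print(s['tcp_pos'],s['finger_gap'])
for n in ['wrist','scene','side']:
    X,c=cloud(n); save(c,n+'10.png')
    k=(np.hypot(X[...,0]-.516,X[...,1]-.037)<.06)
    m=X[k&(X[...,2]>.137)&(X[...,2]<.163)&(np.hypot(X[...,0]-s['tcp_pos'][0],X[...,1]-s['tcp_pos'][1])<.03)]
    if len(m): print(n,'skirt',len(m),m.min(0),m.max(0),(m.min(0)+m.max(0))/2)
    m=X[(abs(X[...,2]-.093)<.003)&(np.hypot(X[...,0]-.516,X[...,1]-.037)<.025)]
    if len(m): print(n,'post top',len(m),m.mean(0),m.min(0),m.max(0))
E
```

```text
clock: 31.4
tcp_pos: [0.531, -0.3202, 0.1907]
orientation: [0.001, -0.001, 1.0, -0.001]
wrist_force: [0.2, -0.5, 0.8]
finger_gap: 0.021
clock: 31.82
tcp_pos: [0.525, -0.1907, 0.1872]
orientation: [-0.0, -0.001, 1.0, 0.0]
wrist_force: [-0.2, 1.0, -0.5]
finger_gap: 0.0211
clock: 32.23
tcp_pos: [0.5199, -0.0505, 0.1873]
orientation: [-0.0, -0.001, 1.0, 0.0]
wrist_force: [-0.5, -0.1, -0.4]
finger_gap: 0.0213
clock: 32.65
tcp_pos: [0.515, 0.039, 0.1873]
orientation: [-0.0, -0.002, 1.0, 0.0]
wrist_force: [0.6, -0.1, -0.6]
finger_gap: 0.0211
clock: 33.07
tcp_pos: [0.5156, 0.0361, 0.1874]
orientation: [-0.0, -0.0, 1.0, -0.0]
wrist_force: [-0.5, 0.0, 0.3]
finger_gap: 0.0212
[0.5156 0.0361 0.1874] 0.021173514973990053
wrist skirt 789 [0.494  0.0154 0.1395] [0.5111 0.0564 0.163 ] [0.5025 0.0359 0.1512]
wrist post top 96 [0.5096 0.0382 0.093 ] [0.5075 0.0303 0.0901] [0.5135 0.0466 0.0953]
scene skirt 114 [0.5032 0.0126 0.1384] [0.5393 0.0443 0.1629] [0.5212 0.0285 0.1506]
scene post top 24 [0.5198 0.0356 0.0925] [0.5104 0.0255 0.09  ] [0.529  0.0479 0.0948]
side skirt 110 [0.4943 0.015  0.1397] [0.5304 0.0407 0.163 ] [0.5124 0.0278 0.1513]
side post top 25 [0.5157 0.0368 0.0938] [0.5074 0.0285 0.09  ] [0.5255 0.0476 0.0958]
```

View pics/wrist10.png

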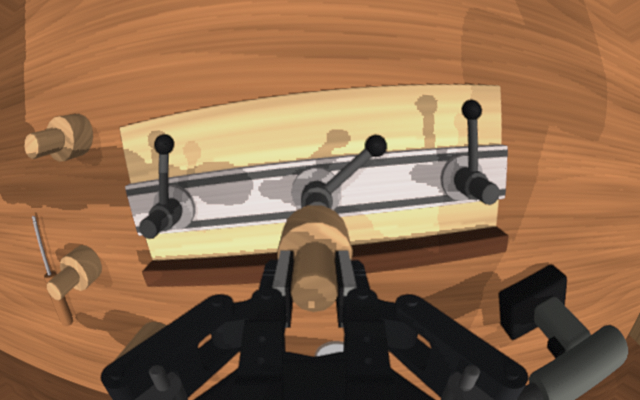

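View pics/side10.png

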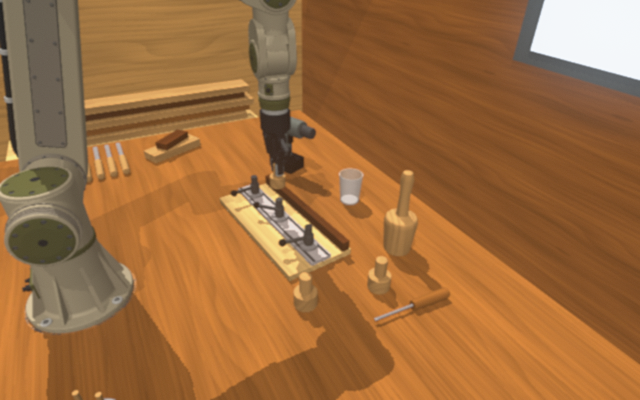

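The cap hangs upright over the middle nut (skirt bottom ≈(245,315); post 2 just behind it at (190,318)). It's about 1 mm off in x and y, so I'll correct that and lower.

```bash
python3 -m creep '{"hand":[10,10,10,10,10],"delta_pos":[[-0.0003,0.0003,0.01],[-0.0003,0.0002,0.01],[-0.0003,0.0002,0.01],[-0.0003,0.0002,0.01],[0,0,0.006]],"turn":[0,0,0,0,0]}' && python3 guard.py 3 &&
python3 -m creep '{"hand":[10,10,10,10,10],"delta_pos":[[0,0,0.004],[0,0,0.004],[0,0,0.004],[0,0,0.004],[0,0,0.004]],"turn":[0,0,0,0,0]}' && python3 guard.py 3
python3 - <<'E'
from h import *
print(env.get_state()['tcp_pos'])
for n,(a,b,cc,d) in {'scene':(120,260,240,400),'side':(130,270,200,360)}.items():
    c=env.read_camera(n);i=cv2.cvtColor(c['pixels'],cv2.COLOR_RGB2BGR)
    cv2.imwrite(f'pics/{n}11.png',cv2.resize(i[a:b,cc:d],None,fx=4,fy=4))
E
```

```text
clock: 33.63
tcp_pos: [0.5156, 0.0378, 0.1489]
orientation: [-0.001, -0.001, 1.0, 0.0]
wrist_force: [-0.5, 0.1, -0.3]
finger_gap: 0.021
   F [-0.47  0.09 -0.27] h 0.47
clock: 34.05
tcp_pos: [0.5167, 0.0376, 0.1346]
orientation: [0.0, -0.001, 1.0, 0.0]
wrist_force: [-0.7, 0.3, 0.0]
finger_gap: 0.0208
   F [-0.68  0.28  0.03] h 0.74
[0.51666539 0.03764406 0.13463063]
```

View pics/scene11.png

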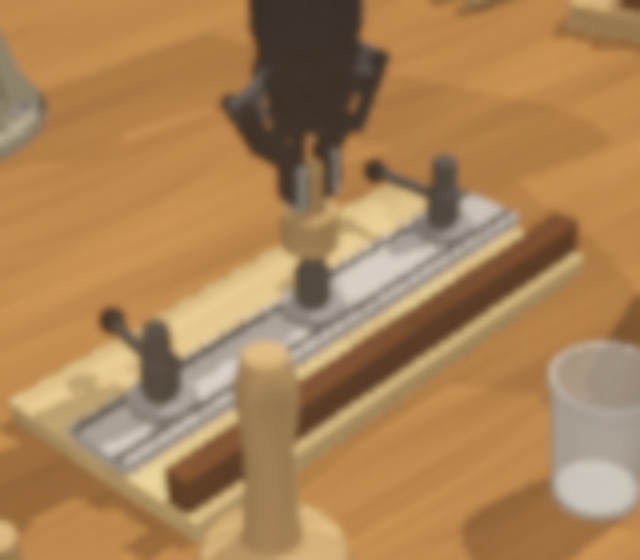

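View pics/side11.png

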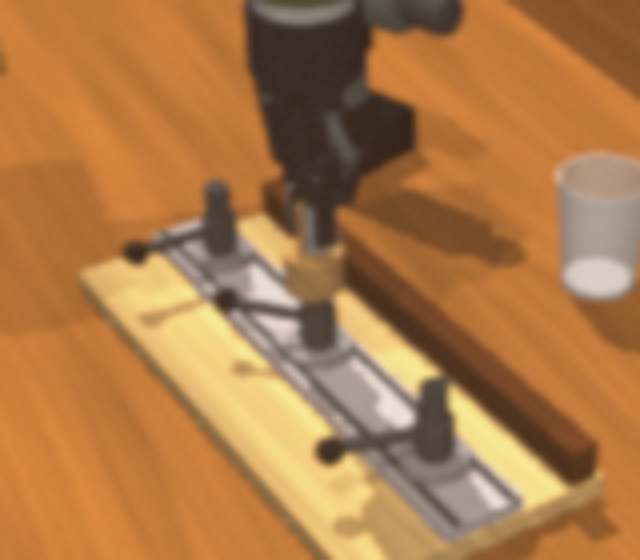

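The skirt is already over the post and centred in both views (scene columns 311/313, side 315/319). Lowering until it rests.

```bash
cat > gz.py <<'E'
import sys
from h import *
f=env.get_state()['wrist_force']; print('  F',np.round(f,2)); sys.exit(1 if abs(f[2])>4 or np.hypot(f[0],f[1])>4 else 0)
E
python3 -m creep '{"hand":[10,10,10,10,10],"delta_pos":[[0,0,0.003],[0,0,0.003],[0,0,0.003],[0,0,0.003],[0,0,0]],"turn":[0,0,0,0,0]}' && python3 gz.py &&
python3 -m creep '{"hand":[10,10,10,10,10],"delta_pos":[[0,0,0.0007],[0,0,0.0007],[0,0,0.0007],[0,0,0.0007],[0,0,0.0007]],"turn":[0,0,0,0,0]}' && python3 gz.py &&
python3 -m creep '{"hand":[10,10,10,10,10],"delta_pos":[[0,0,0.0005],[0,0,0.0005],[0,0,0.0005],[0,0,0.0005],[0,0,0.0005]],"turn":[0,0,0,0,0]}' && python3 gz.py &&
python3 -m creep '{"hand":[10,10,10,10,10],"delta_pos":[[0,0,0.0005],[0,0,0.0005],[0,0,0.0005],[0,0,0.0005],[0,0,0.0005]],"turn":[0,0,0,0,0]}' && python3 gz.py
```

```text
clock: 34.57
tcp_pos: [0.5161, 0.0377, 0.1246]
orientation: [-0.0, -0.001, 1.0, 0.0]
wrist_force: [0.1, 0.8, 0.1]
finger_gap: 0.0209
  F [0.06 0.8  0.05]
clock: 34.98
tcp_pos: [0.5165, 0.0377, 0.1223]
orientation: [0.0, -0.001, 1.0, 0.0]
wrist_force: [1.0, 0.4, 0.3]
finger_gap: 0.0212
  F [1.03 0.36 0.32]
clock: 35.4
tcp_pos: [0.5165, 0.0377, 0.1205]
orientation: [0.0, -0.001, 1.0, 0.0]
wrist_force: [-1.5, -0.1, 3.5]
finger_gap: 0.0212
  F [-1.54 -0.13  3.52]
clock: 35.82
tcp_pos: [0.5168, 0.0377, 0.1203]
orientation: [0.001, -0.001, 1.0, -0.0]
wrist_force: [-6.1, 0.2, 17.9]
finger_gap: 0.0208
  F [-6.05  0.23 17.86]
```

Seated at exactly the expected height (TCP 0.1203). Ease off, open, retreat.

```bash
python3 -m creep '{"hand":[10,10,10,10,10],"delta_pos":[[0,0,-0.0007],[0,0,-0.0007],[0,0,-0.0007],[0,0,0],[0,0,0]],"turn":[0,0,0,0,0]}'
python3 -m creep '{"hand":[28,40,50,50,50],"delta_pos":[[0,0,0],[0,0,0],[0,0,0],[0,0,0],[0,0,0]],"turn":[0,0,0,0,0]}'
python3 -m creep '{"hand":[50,50,50,50,50],"delta_pos":[[0,0,0],[0,0,0],[0,0,-0.01],[0,0,-0.02],[0,0,-0.02]],"turn":[0,0,0,0,0]}'
python3 -m creep '{"hand":[50,50,50,50,50],"delta_pos":[[0,0,-0.03],[0,0,-0.03],[0,0,-0.03],[0,0,-0.02],[0,0,0]],"turn":[0,0,0,0,0]}'
python3 -m creep '{"hand":[50,50,50,50,50],"delta_pos":[[0.02,0,0],[0.02,0,0],[0.02,0,0],[0.02,0,0],[0,0,0]],"turn":[0,0,0,0,0]}'
python3 - <<'E'
from cloud import *
for n in ['wrist','scene','side']:
    X,c=cloud(n); save(c,n+'12.png')
    if n!='wrist':
        i=cv2.imread(f'pics/{n}12.png'); i=i[110:320,180:440]; cv2.imwrite(f'pics/{n}12.png',cv2.resize(i,None,fx=2.8,fy=2.8))
    m=X[(X[...,2]>.125)&(X[...,2]<.15)&(np.hypot(X[...,0]-.516,X[...,1]-.037)<.03)]
    if len(m):
        t=m[m[:,2]>np.percentile(m[:,2],99)-.004]; print(n,'cap top',len(t),t.mean(0),t.max(0))
    m=X[(X[...,2]>.076)&(X[...,2]<.1)&(np.hypot(X[...,0]-.516,X[...,1]-.037)<.035)]
    if len(m): print(n,'skirt',len(m),m.min(0),m.max(0))
    for b in env.pinpoint(n,'ball_a'): print('  ball',round(b['score'],2),atz(c,b['location'],.058,n=='wrist')[:2])
E
```

```text
clock: 36.23
tcp_pos: [0.5166, 0.0377, 0.1205]
orientation: [0.0, -0.001, 1.0, 0.0]
wrist_force: [-2.5, -0.7, 7.2]
finger_gap: 0.0209
clock: 36.65
tcp_pos: [0.5164, 0.0377, 0.1197]
orientation: [-0.0, -0.001, 1.0, 0.0]
wrist_force: [-0.1, -0.3, 1.9]
finger_gap: 0.05
clock: 37.07
tcp_pos: [0.5159, 0.0377, 0.1604]
orientation: [-0.001, -0.001, 1.0, 0.0]
wrist_force: [-0.3, 0.9, 0.5]
finger_gap: 0.0498
clock: 37.48
tcp_pos: [0.5184, 0.0375, 0.2525]
orientation: [0.004, -0.001, 1.0, -0.0]
wrist_force: [-0.2, 0.0, 0.7]
finger_gap: 0.0499
clock: 37.9
tcp_pos: [0.4494, 0.0378, 0.2475]
orientation: [-0.001, -0.001, 1.0, 0.0]
wrist_force: [-1.2, -0.3, -0.1]
finger_gap: 0.0498
wrist cap top 369 [0.5148 0.0375 0.1378] [0.5264 0.0487 0.1403]
wrist skirt 353 [0.4947 0.0172 0.0761] [0.5129 0.058  0.0999]
  ball 0.93 [0.4286 0.1777]
  ball 0.85 [ 0.463  -0.1027]
  ball 0.75 [0.4699 0.0888]
scene cap top 25 [0.5185 0.0349 0.1372] [0.5286 0.044  0.1392]
scene skirt 107 [0.5089 0.014  0.0766] [0.5401 0.0516 0.0996]
  ball 0.77 [ 0.4582 -0.0953]
  ball 0.72 [0.4264 0.1778]
  ball 0.18 [ 0.491  -0.0869]
side cap top 26 [0.5157 0.0368 0.1389] [0.5256 0.0461 0.1414]
side skirt 108 [0.495  0.0163 0.0765] [0.5334 0.0427 0.0999]
  ball 0.78 [0.4347 0.1787]
  ball 0.67 [0.4632 0.0985]
  ball 0.5 [ 0.4664 -0.0983]
```

View pics/wrist12.png

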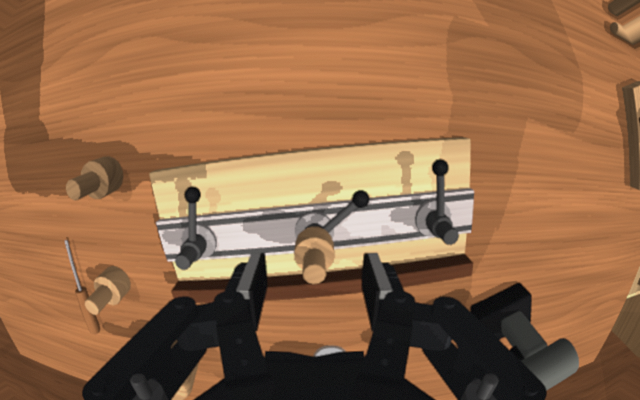

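View pics/side12.png

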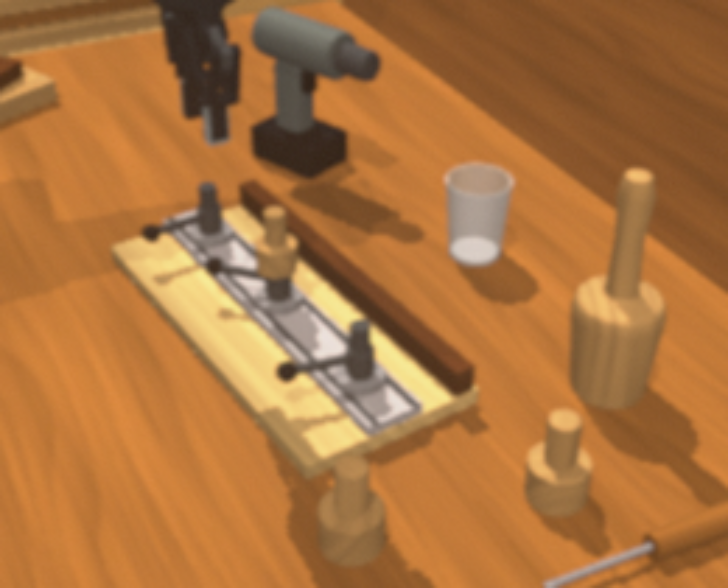

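View pics/scene12.png

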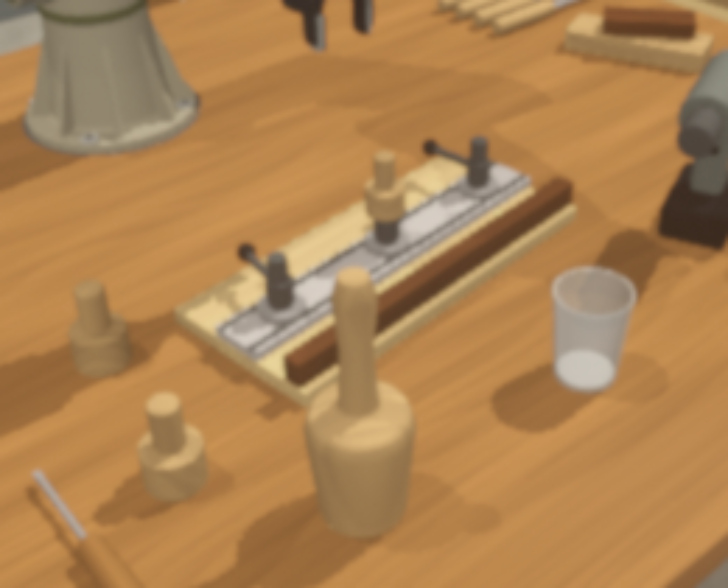

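The cap stands upright on the middle post (top at z≈0.138 as expected, wrist pixel (270,315)). The levers have stayed turned, the bystanders haven't moved, and the gripper is well clear. Handing in.

```bash
python3 -c "
from workcell import env
print(env.hand_in(), env.get_state()['clock'])"
```

```text
the job is handed in; nothing more can be done
the job is handed in; nothing more can be done
```

The job is handed in: all three levers are firm clockwise, and the small marker cap stands upright on the middle nut, which was the slack one. It took about 38 s of the 72 s allowed.

| Nut | Push to start | Came up firm at | Final push | Finding |
|---|---|---|---|---|
| Near (−y) | about 5 N | about 0.25 rad | 14 N (13 N of it along y) | sound |
| Middle | about 1–2 N | about 0.76 rad | about 10.5 N | slack |
| Far (+y) | about 5 N | about 0.2 rad | 14 N | sound |

- **Levers:** each one stalled under its final push. I did not see a reading above about 14.5 N while pushing, and no lever was pushed back. The readings come only at the end of each 0.4 s move, so brief peaks between them would not show.
- **Cap:** I gripped the smallest of the three by its stem and lowered it until it rested on the post. That last press reached about 18 N down onto the post before I eased off and let go.
- **Last checks:** the top of the cap is at about 0.138 m, as expected, and it is centred to within about 2 mm. The levers stayed where I left them, the other things look unmoved, and the gripper is well clear.
- **Disagreements:** the scene camera reads about 4 mm farther in x than the other two. In the last look its network also missed the middle ball, so I relied on the wrist and side views.

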